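Load the tubes into their welding cradles

TASK

Lay each of the four loose tubes in the welding cradle made for it, the one whose V-trough matches the tube in both length and thickness, so that all four are ready for tacking. Each tube must lie all the way down in its V between the two end stops, either way round; lower it in gently rather than dropping it, and leave all four resting there, released.

Things in the scene. Friction and masses are not known exactly. Their poses are not given: they have to be found in the camera images.
- tube_long_thin: loose long thin round steel tube, brown with bright sawn ends, outside diameter 34 mm, 140 mm long, about 0.32 kg, plain and open at both ends. It lies on the bench. Origin: middle of the tube, on its axis; the body's x axis runs along the tube (either way round is the same); y and z turn as it rolls.
- tube_short_thin: loose short thin round steel tube, brown with bright sawn ends, outside diameter 34 mm, 80 mm long, about 0.19 kg, plain and open at both ends. It lies on the bench. Origin: middle of the tube, on its axis; the body's x axis runs along the tube (either way round is the same); y and z turn as it rolls.
- tube_short_thick: loose short thick round steel tube, brown with bright sawn ends, outside diameter 60 mm, 80 mm long, about 0.45 kg, plain and open at both ends. It lies on the bench. Origin: middle of the tube, on its axis; the body's x axis runs along the tube (either way round is the same); y and z turn as it rolls.
- tube_medium: loose medium round steel tube, brown with bright sawn ends, outside diameter 48 mm, 110 mm long, about 0.42 kg, plain and open at both ends. It lies on the bench. Origin: middle of the tube, on its axis; the body's x axis runs along the tube (either way round is the same); y and z turn as it rolls.
- cradle_long_thin: fixed steel cradle for the long thin tube: 45-degree V-trough of angle iron, 35 mm across its open top (fingers pass outside it), on a base plate 172x60x6 mm, between two upright end stops 156 mm apart inside, 6 mm thick, 26 wide, top 45 mm up. Origin: centre of the base's underside, on the bench; x along the trough, z up. V bottom 24 mm up; axis of its seated tube 48 mm up.
- cradle_short_thin: fixed steel cradle for the short thin tube: 45-degree V-trough of angle iron, 35 mm across its open top (fingers pass outside it), on a base plate 112x60x6 mm, between two upright end stops 96 mm apart inside, 6 mm thick, 26 wide, top 45 mm up. Origin: centre of the base's underside, on the bench; x along the trough, z up. V bottom 24 mm up; axis of its seated tube 48 mm up.
- cradle_short_thick: fixed steel cradle for the short thick tube: 45-degree V-trough of angle iron, 57 mm across its open top (fingers pass outside it), on a base plate 112x86x6 mm, between two upright end stops 96 mm apart inside, 6 mm thick, 45 wide, top 63 mm up. Origin: centre of the base's underside, on the bench; x along the trough, z up. V bottom 24 mm up; axis of its seated tube 66 mm up.
- cradle_medium: fixed steel cradle for the medium tube: 45-degree V-trough of angle iron, 47 mm across its open top (fingers pass outside it), on a base plate 142x74x6 mm, between two upright end stops 126 mm apart inside, 6 mm thick, 36 wide, top 55 mm up. Origin: centre of the base's underside, on the bench; x along the trough, z up. V bottom 24 mm up; axis of its seated tube 58 mm up.
Mind the look-alikes: they are no part of the job. What is shaped like the tube_long_thin but orange is not meant. What is shaped like the cradle_medium but pink is not meant.

How it is judged:
By the outcome, as a careful person would: the job done as asked, in the order asked, and still so for the second after the job is handed in, with the robot touching nothing.
It also fails if it takes over 99 s, if anything falls off the work surface, if the arm or the gripper's body presses on something with over 40 N, if the wrist force passes 120 N, or if a joint passes its speed limit or range.

ROBOT

A 6-joint arm with a two-finger parallel gripper is mounted at the origin on the work surface. World frame = base frame: x ahead of the robot, y to its left, z up, the work surface at z = 0. Lengths are in m, angles in rad, forces in N, time in s.
With the tool pointing down it reaches from about 0.25 to 0.725 m from the base axis. Payload 4 kg.
Tool frame: the origin (TCP) lies at the very end of the fingers, on their centre line; the grasp point (between the pads) lies 19 mm behind it; y points along the fingers, z is the direction in which the jaws open and shut, and the axes are right-handed (so a half turn about y gives the same grasp; the last joint's range is limited). The gripper opens to 85 mm and grips with 20 to 120 N. Pads are 22 mm wide; open, the fingers measure 114 mm over their backs; the gripper's body (76 mm by 85 mm) begins 54 mm behind the grasp point. The pads swing forward as they close: fully open they stand 13 mm farther back than shut.
Start: joints at [1.114, 0.241, 0.005, 1.335, 0, 1.571], TCP at [0.221, 0.449, 0.204] pointing down, gripper open.
Joint ranges: [-2.72, 2.72], [-1.05, 1.87], [-1.09, 1.28], [-1.99, 2.15], [-1.42, 1.44], [-3.14, 3.14]. Speed limits (rad/s): [2.79, 2.79, 3.14, 3.14, 3.14, 3.14].

INTERFACE

Orientations are given as a unit quaternion [w, x, y, z].
In Python, from cell import * gives the robot as it stands.
- The arm moves only by the shell command python3 -m creep 'ROWS' [FORCE]. ROWS is JSON, a list of rows, each a list of 7 numbers: the closure in counts, from 0 (fully open) to 255 (shut), then the shift along the tool's x, y, z in m, then the turn, a rotation vector about the tool's x, y, z in degrees. A call has 1 to 10 rows; each row shifts and turns the commanded pose from where the row before left it, along the tool's axes as they then stand; what a row does not reach is not made up. A row lasts 1/10 s, in which the tool goes at most 50 mm and 8.59 degrees, less where a joint would pass 70% of its speed; a pose out of reach is approached as far as the arm can. A call is refused whole if a number of a shift passes 0.05 or a number of a turn 8.59, either way. A call with a gripper value outside its range is refused whole. The fingers move at their own pace and stop on an object; FORCE is the grip in N (left out, the last holds). Time passes only in rows, so rows that do not move let the fingers close. It gives the time, the measured TCP pose, the force and the opening at its end, in the units of the state.
- read_state(): the state, without advancing time (a new reading comes with each control period).
- capture(name): name is "scene" or "top" or "wrist"; returns a dict with "color" (400x640x3 uint8, red, green, blue), "depth" (400x640 float32, m along the optical axis (not along the pixel's ray), 0 where there is no reading), "fx", "fy", "cx", "cy" (pixels), "world_from_camera" (4x4, takes a point from camera to world coordinates). Camera axes: x right, y up, looking along -z (the intrinsics and any distortion apply to the point x, -y, -z); pixel columns grow to the right and rows downward; lengths in m; the calibration is good to about 2 mm. A picture is of the moment at which its call begins.
- hand_in(): hands the job in, once; it reports no verdict.
Trained networks look in the newest picture that a camera, given by its name, has taken for a name from the list of things; names that differ only in an ending like _2 or _b are one class to them, and where a whole thing is asked for, a point or a joint stands for the part that bears it (a point fixed in the world has none). Each returns a list of dicts, best first, with "p" (0 to 1); they miss things now and then, are a little off and sometimes report something else, mostly with a low value. They report only what shows in the picture. A call takes as long as a camera call. They do not tell look-alikes from the thing itself.
- look_for(camera, query): "position" ([x, y, z] in m, in world coordinates, good to about 4 mm: the middle of the surface that is visible of it).
- silhouettes(camera, query): "region" (400x640 bool, what is visible of it).
The state is a dict: "time_s": time; "q": joint angles; "dq": joint speeds; "joint_efforts": joint torques, N m; "ee_pos": TCP position; "orientation": TCP orientation; "wrist_force": force on the tool from outside, world axes, zero at the start; "ft_torque": the same for the moment, N m; "gripper_width": finger opening in m.
Only numpy, scipy, OpenCV 4.12 (cv2) and the standard library are available. Lean on these libraries where they do the work, as an engineer would, in place of code of your own. Each camera call takes 0.05 s, during which the arm holds its last target.

## Working session

There is one attempt and no reset: what is moved stays moved. The work goes in short steps, Python scripts to look and compute and a shell command to move; the robot and the scene stay as the last step left them, time stands still between calls to the robot, and variables do not carry over. Pictures are saved under pics/ and viewed, and the job is handed in when it is done.

```bash
ls; mkdir -p pics; cat > h.py <<'E'
from cell import *
import numpy as np, cv2
from scipy.spatial.transform import Rotation as R
def save(c,n): cv2.imwrite(f'pics/{n}.png', c['color'][:,:,::-1])
def cloud(c):
    v,u=np.mgrid[0:400,0:640]; d=c['depth']
    P=np.stack([(u-c['cx'])/c['fx']*d, -(v-c['cy'])/c['fy']*d, -d, np.ones_like(d)],-1)
    return (P@np.array(c['world_from_camera']).T)[...,:3]
E
python3 - <<'E'
from h import *
for n in ['scene','top']:
    c=capture(n); save(c,n); np.savez(n,**c); print(n,c['fx'],c['cx'],np.round(c['world_from_camera'],3).tolist(),[k for k in c])
    for q in ['tube_long_thin','tube_short_thin','tube_short_thick','tube_medium','cradle_long_thin','cradle_short_thin','cradle_short_thick','cradle_medium']:
        print(q,[(np.round(d['position'],3).tolist(),round(d['p'],2)) for d in look_for(n,q)])
s=read_state(); print({k:np.round(v,3).tolist() for k,v in s.items()})
E
```

```text
pics
scene 393.6587585020354 317.6320440514014 [[-0.302, -0.59, 0.749, 1.332], [0.953, -0.197, 0.23, 0.3], [0.012, 0.783, 0.622, 0.798], [0.0, 0.0, 0.0, 1.0]] ['color', 'depth', 'fx', 'fy', 'cx', 'cy', 'world_from_camera']
tube_long_thin [([0.432, -0.341, 0.026], 0.75), ([0.312, -0.471, 0.023], 0.54)]
tube_short_thin [([0.453, 0.377, 0.025], 0.57)]
tube_short_thick [([0.47, -0.119, 0.046], 0.65)]
tube_medium [([0.43, 0.112, 0.04], 0.71)]
cradle_long_thin [([0.644, -0.08, 0.025], 0.73)]
cradle_short_thin [([0.664, -0.264, 0.022], 0.91)]
cradle_short_thick [([0.657, 0.084, 0.036], 0.87)]
cradle_medium [([0.33, 0.533, 0.033], 0.78), ([0.654, 0.269, 0.03], 0.67)]
top 426.5676202725016 316.9432275417336 [[0.016, 0.987, -0.163, 0.225], [-1.0, 0.014, -0.014, 0.022], [-0.012, 0.163, 0.987, 1.597], [0.0, 0.0, 0.0, 1.0]] ['color', 'depth', 'fx', 'fy', 'cx', 'cy', 'world_from_camera']
tube_long_thin [([0.297, -0.471, 0.032], 0.86)]
tube_short_thin [([0.442, 0.374, 0.032], 0.45)]
tube_short_thick [([0.444, 0.372, 0.033], 0.7), ([0.449, -0.123, 0.055], 0.59)]
tube_medium [([0.417, 0.104, 0.044], 0.64)]
cradle_long_thin [([0.627, -0.086, 0.029], 0.82)]
cradle_short_thin [([0.657, -0.264, 0.034], 0.87)]
cradle_short_thick [([0.643, 0.074, 0.039], 0.75), ([0.636, 0.271, 0.03], 0.33)]
cradle_medium [([0.318, 0.524, 0.031], 0.96), ([0.634, 0.268, 0.029], 0.66)]
{'time_s': 0.9, 'q': [1.114, 0.241, 0.005, 1.335, -0.0, 1.571], 'dq': [-0.001, -0.001, -0.001, -0.0, -0.001, 0.001], 'joint_efforts': [-0.001, -37.22, 25.269, 0.001, -0.0, 0.0], 'ee_pos': [0.221, 0.449, 0.204], 'orientation': [0.689, -0.689, 0.16, -0.16], 'wrist_force': [0.94, -0.151, 0.315], 'ft_torque': [-0.025, -0.006, 0.021], 'gripper_width': 0.085}
```

View both.

View pics/scene.png

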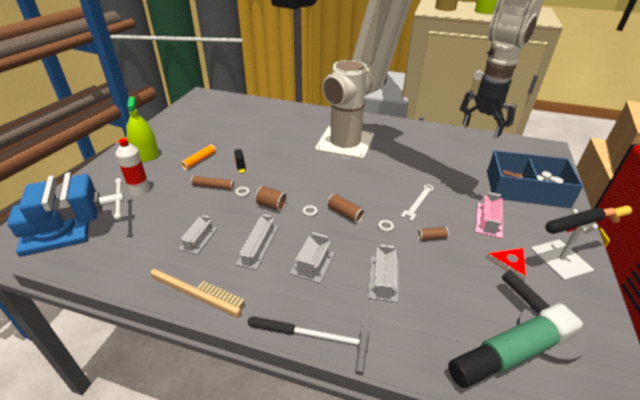

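View pics/top.png

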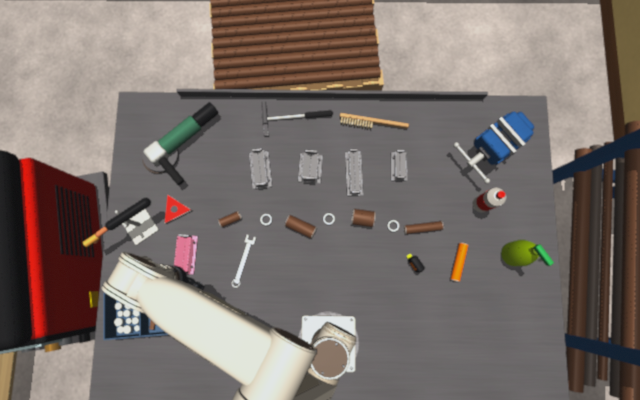

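```bash
cat > fit.py <<'E'
from h import *
from scipy.optimize import least_squares
T={'long_thin':(.017,.14,.425,-.341),'short_thin':(.017,.08,.447,.375),'short_thick':(.03,.08,.46,-.121),'medium':(.024,.11,.425,.108)}
C={'long_thin':(.172,.06,.635,-.083,.048),'short_thin':(.112,.06,.66,-.264,.048),'short_thick':(.112,.086,.65,.079,.066),'medium':(.142,.074,.645,.269,.058)}
def fit_tube(P,r):
    xy=P[:,:2].mean(0); d=np.linalg.svd(P[:,:2]-xy)[2][0]; a0=np.arctan2(d[1],d[0])
    def f(p):
        n=np.array([-np.sin(p[0]),np.cos(p[0])]); return np.hypot(P[:,:2]@n-p[1],P[:,2]-r)-r
    n=np.array([-np.sin(a0),np.cos(a0)])
    s=least_squares(f,[a0,xy@n],loss='soft_l1',f_scale=.003); a,o=s.x
    t=np.array([np.cos(a),np.sin(a)]);n=np.array([-t[1],t[0]]); q=P[:,:2]@t
    lo,hi=np.percentile(q,[1,99]); c=t*(lo+hi)/2+n*o
    return c,np.degrees(a)%180,hi-lo,np.sqrt(np.mean(s.fun**2))
if __name__=='__main__':
  for cam in ['top','scene']:
    c=np.load(cam+'.npz'); X=cloud(c); col=c['color'].astype(int); ok=c['depth']>0
    bench=ok&(abs(X[...,0]-.5)<.2)&(abs(X[...,1])<.4); print(cam,'bench z',np.median(X[bench][:,2]))
    for k,(r,L,x,y) in T.items():
        m=ok&(np.hypot(X[...,0]-x,X[...,1]-y)<L/2+.03)&(X[...,2]>.008)&(X[...,2]<.09)&(col[...,0]-col[...,2]>25)
        ce,a,l,e=fit_tube(X[m],r); print(k,m.sum(),np.round(ce,4),round(a,1),round(l,3),round(e,4),X[m][:,2].max().round(3))
    for k,(l,w,x,y,h) in C.items():
        m=ok&(abs(X[...,0]-x)<.11)&(abs(X[...,1]-y)<.07)&(X[...,2]>.004)
        P=X[m]; rc=cv2.minAreaRect((P[:,:2]*1000).astype(np.float32)); print(k,m.sum(),rc)
E
python3 fit.py
```

```text
top bench z 0.0018291971172628152
long_thin 309 [ 0.4237 -0.3492] 97.4 0.135 0.0034 0.044
short_thin 170 [0.4454 0.3717] 114.9 0.076 0.0034 0.043
short_thick 313 [ 0.4551 -0.1256] 83.9 0.076 0.0029 0.07
medium 342 [0.4198 0.1054] 66.2 0.103 0.0029 0.057
long_thin 925 ((635.4630126953125, -84.09811401367188), (218.0275421142578, 139.31907653808594), 0.5098822712898254)
short_thin 741 ((660.0050048828125, -263.9406433105469), (219.73944091796875, 139.91412353515625), 0.030078409239649773)
short_thick 929 ((650.1220703125, 79.81207275390625), (140.18170166015625, 218.6800537109375), 89.04302215576172)
medium 886 ((645.0164794921875, 269.10162353515625), (215.3559112548828, 139.52981567382812), 0.1918911635875702)
scene bench z -0.0006768912246111203
long_thin 364 [ 0.4225 -0.3469] 97.2 0.137 0.0024 0.035
short_thin 294 [0.4435 0.3742] 115.0 0.077 0.0021 0.037
short_thick 470 [ 0.4543 -0.1211] 81.3 0.079 0.0024 0.061
medium 485 [0.4191 0.1098] 65.3 0.108 0.0022 0.051
long_thin 1010 ((631.6032104492188, -89.00132751464844), (172.9877471923828, 60.75596618652344), 2.723400354385376)
short_thin 704 ((660.776611328125, -260.4216003417969), (60.27748107910156, 112.78800964355469), 89.36573028564453)
short_thick 1251 ((648.729736328125, 78.98965454101562), (86.46219635009766, 112.91822814941406), 85.24441528320312)
medium 1346 ((621.3707885742188, 267.0234375), (180.28346252441406, 73.94158172607422), 8.236777305603027)
```

```bash
cat > fitc.py <<'E'
from fit import *
def fit_cr(c,k,zt,prior=None,dz=0):
    l,w,x,y,h=C[k]
    X=cloud(c); X=X-np.array([0,0,dz]); ok=c['depth']>0
    m=ok&(abs(X[...,0]-x)<.11)&(abs(X[...,1]-y)<.07)&(X[...,2]>zt)&(X[...,2]<h+.04)
    n,lab,st,ce=cv2.connectedComponentsWithStats(m.astype(np.uint8),connectivity=4)
    i=1+np.argmax(st[1:,4]); P=X[lab==i]
    rc=cv2.minAreaRect((P[:,:2]*1000).astype(np.float32)); (cx,cy),(a,b),th=rc
    if a<b: th+=90; a,b=b,a
    th=(th+90)%180-90
    return (round(cx),round(cy)),(round(a),round(b)),round(th,1),len(P)
if __name__=='__main__':
  for cam,zs in [('top',(.006,.009,.012)),('scene',(.003,.0045,.012))]:
    c=np.load(cam+'.npz')
    for k in C:
      for z in zs: print(cam,k,z,fit_cr(c,k,z))
E
python3 fitc.py
```

```text
top long_thin 0.006 ((634, -92), (185, 66), 2.8, 592)
top long_thin 0.009 ((629, -93), (168, 57), 0.2, 502)
top long_thin 0.012 ((629, -92), (168, 51), -2.3, 475)
top short_thin 0.006 ((664, -263), (124, 61), -1.0, 391)
top short_thin 0.009 ((660, -266), (110, 56), 8.8, 330)
top short_thin 0.012 ((659, -265), (110, 40), -0.9, 308)
top short_thick 0.006 ((656, 75), (128, 84), -3.4, 595)
top short_thick 0.009 ((656, 73), (128, 82), -1.1, 528)
top short_thick 0.012 ((648, 77), (111, 69), -5.3, 495)
top medium 0.006 ((644, 272), (162, 77), 9.9, 619)
top medium 0.009 ((638, 269), (141, 65), 11.1, 531)
top medium 0.012 ((638, 270), (141, 59), 10.1, 507)
scene long_thin 0.003 ((632, -89), (173, 61), 2.7, 1087)
scene long_thin 0.0045 ((632, -90), (172, 60), 3.6, 909)
scene long_thin 0.012 ((631, -90), (171, 41), 2.7, 689)
scene short_thin 0.003 ((640, -265), (160, 74), 9.4, 770)
scene short_thin 0.0045 ((661, -256), (112, 53), -1.3, 631)
scene short_thin 0.012 ((660, -261), (110, 42), -1.3, 466)
scene short_thick 0.003 ((648, 79), (115, 86), -4.3, 1306)
scene short_thick 0.0045 ((648, 79), (113, 86), -4.2, 1197)
scene short_thick 0.012 ((648, 78), (112, 62), -3.7, 914)
scene medium 0.003 ((621, 267), (180, 74), 8.2, 1420)
scene medium 0.0045 ((621, 267), (179, 74), 8.5, 1269)
scene medium 0.012 ((640, 269), (141, 50), 8.6, 977)
```

```bash
python3 - <<'E'
from h import *
c=capture('wrist'); save(c,'w0'); np.savez('w0',**c)
s=read_state(); q=s['orientation']; r=R.from_quat([q[1],q[2],q[3],q[0]]).as_matrix(); print(r.round(3)); print(np.round(c['world_from_camera'],3)); W=np.eye(4);W[:3,:3]=r;W[:3,3]=s['ee_pos']; print((np.linalg.inv(W)@c['world_from_camera']).round(3),c['fx'])
E
```

```text
[[ 0.897  0.     0.441]
 [-0.441  0.     0.897]
 [ 0.    -1.     0.   ]]
[[ 0.441 -0.848 -0.293  0.144]
 [ 0.898  0.416  0.144  0.486]
 [-0.    -0.327  0.945  0.374]
 [ 0.     0.     0.     1.   ]]
[[-0.    -0.945 -0.327 -0.085]
 [ 0.     0.327 -0.945 -0.17 ]
 [ 1.    -0.     0.    -0.001]
 [ 0.     0.     0.     1.   ]] 344.4230345534189
```

View pics/w0.png

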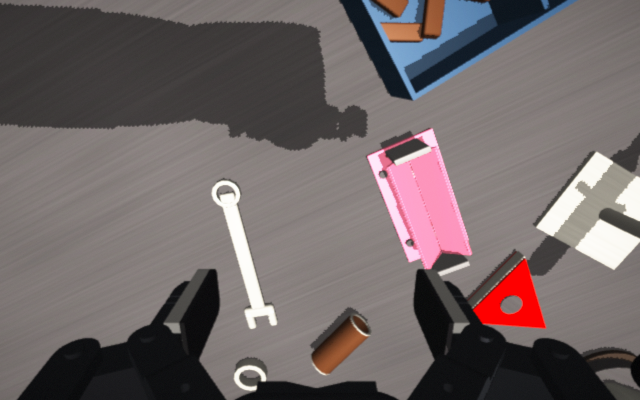

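```bash
cat > plan.py <<'E'
# usage: plan.py x y z yawdeg [closure] : prints suggested shifts/turns
import sys
from h import *
x,y,z,yaw=map(float,sys.argv[1:5]); g=int(sys.argv[5]) if len(sys.argv)>5 else 0
vmax=float(sys.argv[6]) if len(sys.argv)>6 else .042
s=read_state(); q=s['orientation']; r0=R.from_quat([q[1],q[2],q[3],q[0]]); p0=np.array(s['ee_pos'])
a=np.radians(yaw); ex=np.array([np.cos(a),np.sin(a),0]); ey=np.array([0,0,-1.]); ez=np.cross(ex,ey)
r1=R.from_matrix(np.stack([ex,ey,ez],1)); p1=np.array([x,y,z])
rv=(r0.inv()*r1).as_rotvec(degrees=True); d=p1-p0
n=max(1,int(np.ceil(max(np.linalg.norm(rv)/8.4,np.linalg.norm(d)/vmax))))
print('now',p0.round(4),'yaw',np.degrees(np.arctan2(*r0.as_matrix()[[1,0],0])).round(2),'q',np.round(s['q'],2),'t',s['time_s'],'w',round(s['gripper_width'],4),'F',np.round(s['wrist_force'],1))
print('n',n,'rotvec',rv.round(2))
p=p0.copy(); r=r0; rows=[]
for i in range(n):
    want=p0+d*(i+1)/n; sh=np.round(r.inv().apply(want-p),3); t=np.round(rv/n,1)
    rows.append([g]+sh.tolist()+t.tolist()); p=p+r.apply(sh); r=r*R.from_rotvec(t,degrees=True)
for i in range(0,n,10): print(str(rows[i:i+10]).replace(' ','').replace('.0,',',').replace('-0,','0,').replace('.0]',']'))
E
python3 plan.py .4445 .373 .12 -65
```

```text
now [0.2205 0.4487 0.204 ] yaw -26.17 q [ 1.11  0.24  0.    1.34 -0.    1.57] t 0.95 w 0.0851 F [-0.9  0.8 -0.4]
n 6 rotvec [-0.   38.83  0.  ]
[[0,0.039,0.014,0.005,0,6.5,0],[0,0.038,0.014,0.01,0,6.5,0],[0,0.037,0.014,0.013,0,6.5,0],[0,0.035,0.014,0.018,0,6.5,0],[0,0.033,0.014,0.022,0,6.5,0],[0,0.03,0.014,0.025,0,6.5,0]]
```

```bash
python3 -m creep '[[0,0.039,0.014,0.005,0,6.5,0],[0,0.038,0.014,0.01,0,6.5,0],[0,0.037,0.014,0.013,0,6.5,0],[0,0.035,0.014,0.018,0,6.5,0],[0,0.033,0.014,0.022,0,6.5,0],[0,0.03,0.014,0.025,0,6.5,0],[0,0,0,0,0,0,0],[0,0,0,0,0,0,0]]' 40
cat > look.py <<'E'
import sys
from fit import *
n,k=sys.argv[1:3]
c=capture('wrist'); save(c,n); np.savez(n,**c)
s=read_state(); X=cloud(c); col=c['color'].astype(int); ok=c['depth']>0; x,y=s['ee_pos'][:2]
r,L,_,_=T[k]
b=ok&(abs(X[...,2])<.006); print('bench',np.median(X[b][:,2]))
m=ok&(np.hypot(X[...,0]-x,X[...,1]-y)<L/2+.04)&(X[...,2]>.006)&(X[...,2]<2*r+.01)&(col[...,0]-col[...,2]>25)
ce,a,l,e=fit_tube(X[m],r); print(k,m.sum(),np.round(ce,4),round(a,1),round(l,3),round(e,4),X[m][:,2].max().round(3))
E
python3 look.py w1 short_thin; python3 plan.py .4445 .373 .12 -65
```

```text
time_s: 1.75
ee_pos: [0.4442, 0.3721, 0.1191]
orientation: [-0.595, 0.596, -0.382, 0.381]
wrist_force: [-1.0, 0.1, 1.3]
gripper_width: 0.0859
bench 2.614207944759417e-05
short_thin 3728 [0.4426 0.373 ] 114.9 0.076 0.0007 0.036
now [0.4436 0.3728 0.1198] yaw -65.16 q [0.7  0.44 0.07 1.2  0.   1.84] t 1.8 w 0.0854 F [0.1 0.8 0.9]
n 1 rotvec [ 0.06 -0.16 -0.01]
[[0,0,0,0.001,0.1,-0.2,-0]]
```

View pics/w1.png

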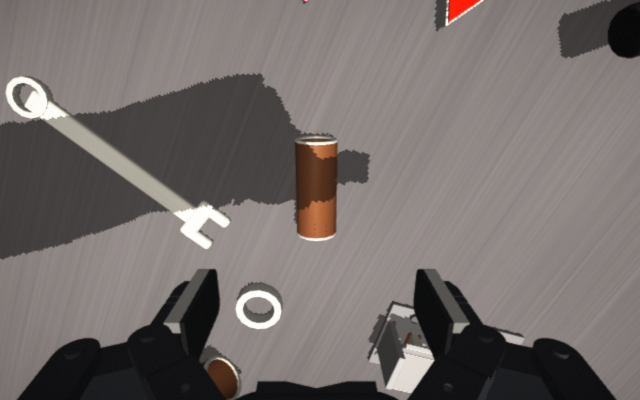

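```bash
python3 -m creep '[[0,0.001,0.04,0.001,0,0,0],[0,0,0.04,0,0,0,0],[0,0,0.025,0,0,0,0],[0,0,0.008,0,0,0,0],[100,0,0,0,0,0,0],[255,0,0,0,0,0,0],[255,0,0,0,0,0,0],[255,0,0,0,0,0,0],[255,0,0,0,0,0,0],[255,0,0,0,0,0,0]]' 60; python3 -c "
from h import *
c=capture('wrist'); save(c,'w2');np.savez('w2',**c)"; python3 plan.py .66 -.262 .15 -1 255
```

```text
time_s: 2.8
ee_pos: [0.4456, 0.3726, 0.0076]
orientation: [0.596, -0.595, 0.381, -0.381]
wrist_force: [1.6, -0.3, 1.4]
gripper_width: 0.0003
now [0.4455 0.3725 0.0074] yaw -65.18 q [ 0.7   0.55 -0.07  0.95  0.    1.83] t 2.85 w 0.0002 F [-0.1  0.4  0.5]
n 17 rotvec [-3.000e-02 -6.418e+01  1.000e-02]
[[255,0.039,-0.008,-0.004,0,-3.8,0],[255,0.039,-0.009,-0.007,0,-3.8,0],[255,0.038,-0.008,-0.009,0,-3.8,0],[255,0.038,-0.009,-0.012,0,-3.8,0],[255,0.036,-0.008,-0.015,0,-3.8,0],[255,0.036,-0.008,-0.016,0,-3.8,0],[255,0.035,-0.009,-0.019,0,-3.8,0],[255,0.033,-0.008,-0.022,0,-3.8,0],[255,0.031,-0.009,-0.023,0,-3.8,0],[255,0.03,-0.008,-0.026,0,-3.8,0]]
[[255,0.029,-0.008,-0.027,0,-3.8,0],[255,0.026,-0.009,-0.029,0,-3.8,0],[255,0.025,-0.008,-0.031,0,-3.8,0],[255,0.022,-0.009,-0.033,0,-3.8,0],[255,0.02,-0.008,-0.034,0,-3.8,0],[255,0.018,-0.008,-0.035,0,-3.8,0],[255,0.015,-0.009,-0.036,0,-3.8,0]]
```

View pics/w2.png

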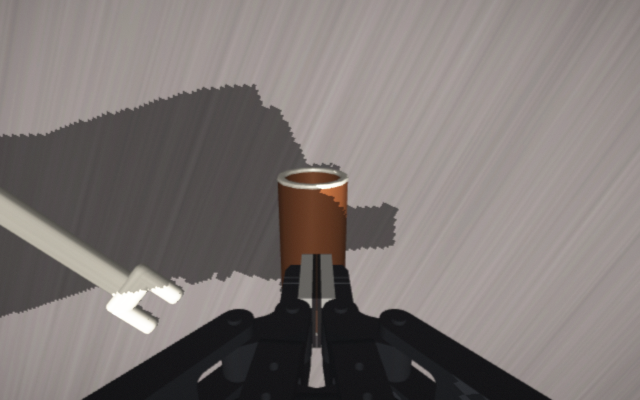

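```bash
python3 - <<'E'
from h import *
c=np.load('w2.npz');X=cloud(c)
for u,v in [(312,176),(312,200),(312,225),(312,245),(304,260),(328,260),(304,275),(328,275),(304,290),(290,250),(340,262),(317,300)]: print(u,v,X[v,u].round(4),c['depth'][v,u].round(4))
E
python3 look.py w3 short_thin
```

```text
312 176 [0.4272 0.4051 0.002 ] 0.1813
312 200 [0.4284 0.4033 0.0344] 0.1513
312 225 [0.4335 0.392  0.0335] 0.1562
312 245 [0.4377 0.3829 0.0335] 0.1595
304 260 [0.4354 0.3799 0.0445] 0.1496
328 260 [0.4447 0.3845 0.0449] 0.1492
304 275 [0.4356 0.3805 0.0574] 0.1374
328 275 [0.4445 0.3841 0.0566] 0.1382
304 290 [0.4363 0.3797 0.0664] 0.1292
290 250 [0.43   0.3744 0.0297] 0.1646
340 262 [0.4552 0.3775 0.0275] 0.1692
317 300 [0.4411 0.3808 0.0712] 0.1249
bench -3.872967779081082e-06
short_thin 5019 [0.4355 0.3884] 115.0 0.043 0.0008 0.04
```

```bash
python3 - <<'E'
from h import *
for n,z in (('w1',.1198),('w2',.0074)):
    c=np.load(n+'.npz');X=cloud(c)
    wt=np.linalg.inv(np.array(c['world_from_camera']))
    # tool frame via fixed cam offset
    Tc=np.array([[0,-.945,-.327,-.085],[0,.327,-.945,-.17],[1,0,0,-.001],[0,0,0,1]])
    v,u=np.mgrid[0:400,0:640]; d=c['depth']
    P=np.stack([(u-c['cx'])/c['fx']*d,-(v-c['cy'])/c['fy']*d,-d,np.ones_like(d)],-1)@Tc.T
    m=(d>0)&(c['color'].max(-1)<130)&(P[...,1]<(.02 if n=='w1' else -.03))
    Q=P[m][:,:3]; i=np.argsort(-Q[:,1])[:2000:200]; print(n,m.sum()); print(Q[i].round(4))
    b=P[c['depth']>0]
    if n=='w2':
        for v in range(250,300,4): print(v,[ (u,P[v,u,:3].round(3).tolist()) for u in (286,304,328,345)])
    else:
        for v in range(265,330,8): print(v,[ (u,P[v,u,:3].round(3).tolist()) for u in (180,205,215,425,440)])
E
```

```text
w1 29329
[[-0.0062 -0.0398 -0.0438]
 [-0.002  -0.044   0.0418]
 [-0.0042 -0.0459 -0.0436]
 [-0.0076 -0.0475 -0.0539]
 [-0.0113 -0.049   0.0436]
 [-0.0076 -0.0504 -0.0545]
 [-0.012  -0.0516  0.0447]
 [-0.0079 -0.0529 -0.0437]
 [ 0.0103 -0.0541  0.0418]
 [-0.0067 -0.0553  0.0421]]
265 [(180, [0.08, 0.119, -0.131]), (205, [0.08, 0.119, -0.107]), (215, [0.08, 0.119, -0.097]), (425, [0.08, 0.119, 0.102]), (440, [0.08, 0.118, 0.116])]
273 [(180, [0.089, 0.119, -0.131]), (205, [-0.012, -0.048, -0.046]), (215, [-0.009, -0.044, -0.043]), (425, [-0.011, -0.047, 0.043]), (440, [0.089, 0.12, 0.118])]
281 [(180, [0.098, 0.12, -0.133]), (205, [-0.012, -0.054, -0.044]), (215, [-0.005, -0.044, -0.044]), (425, [-0.011, -0.053, 0.042]), (440, [-0.011, -0.053, 0.047])]
289 [(180, [-0.008, -0.053, -0.055]), (205, [-0.01, -0.056, -0.044]), (215, [-0.002, -0.045, -0.044]), (425, [-0.008, -0.053, 0.042]), (440, [-0.012, -0.059, 0.045])]
297 [(180, [-0.012, -0.064, -0.05]), (205, [-0.006, -0.056, -0.044]), (215, [0.0, -0.047, -0.043]), (425, [-0.004, -0.054, 0.042]), (440, [-0.012, -0.065, 0.043])]
305 [(18
[... 1972 characters left out ...]
45, [-0.007, -0.045, 0.011])]
282 [(286, [-0.007, -0.048, -0.013]), (304, [-0.011, -0.054, -0.006]), (328, [-0.011, -0.053, 0.004]), (345, [-0.007, -0.048, 0.011])]
286 [(286, [-0.007, -0.05, -0.013]), (304, [-0.011, -0.056, -0.006]), (328, [-0.012, -0.058, 0.003]), (345, [-0.008, -0.051, 0.011])]
290 [(286, [-0.008, -0.054, -0.013]), (304, [-0.011, -0.059, -0.006]), (328, [-0.011, -0.059, 0.003]), (345, [-0.008, -0.054, 0.01])]
294 [(286, [-0.007, -0.056, -0.013]), (304, [-0.012, -0.063, -0.005]), (328, [-0.012, -0.063, 0.003]), (345, [-0.008, -0.057, 0.01])]
298 [(286, [-0.008, -0.059, -0.012]), (304, [-0.012, -0.065, -0.005]), (328, [-0.011, -0.064, 0.003]), (345, [-0.007, -0.059, 0.01])]
```

```bash
python3 - <<'E'
import cv2
a=cv2.imread('pics/w2.png')[150:360,220:420]; cv2.imwrite('pics/w2z.png',cv2.resize(a,(570,600),interpolation=cv2.INTER_CUBIC))
E
```

```text
(no output)
```

View pics/w2z.png

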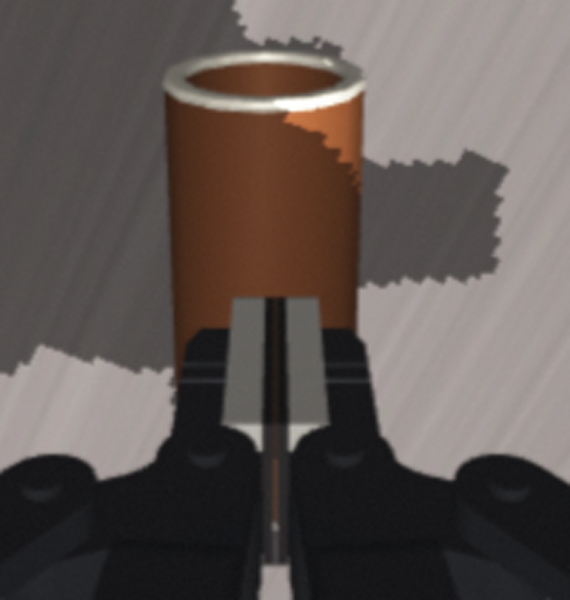

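```bash
python3 -m creep '[[255,0,-0.03,0,0,0,0],[255,0,-0.03,0,0,0,0],[255,0,0,0,0,0,0]]'; python3 - <<'E'
from h import *
c=capture('wrist'); save(c,'w4'); np.savez('w4',**c)
Tc=np.array([[0,-.945,-.327,-.085],[0,.327,-.945,-.17],[1,0,0,-.001],[0,0,0,1]])
v,u=np.mgrid[0:400,0:640]; d=c['depth']
P=np.stack([(u-c['cx'])/c['fx']*d,-(v-c['cy'])/c['fy']*d,-d,np.ones_like(d)],-1)@Tc.T
for v in range(226,275,4): print(v,[ (u,P[v,u,:3].round(3).tolist()) for u in (304,328)])
E
```

```text
time_s: 3.2
ee_pos: [0.4481, 0.3747, 0.0715]
orientation: [0.599, -0.593, 0.38, -0.382]
wrist_force: [0.7, -0.0, 0.2]
gripper_width: 0.0
226 [(304, [0.005, 0.038, -0.009]), (328, [0.007, 0.043, 0.007])]
230 [(304, [0.008, 0.038, -0.009]), (328, [0.011, 0.044, 0.007])]
234 [(304, [0.011, 0.039, -0.009]), (328, [0.013, 0.044, 0.007])]
238 [(304, [0.014, 0.039, -0.009]), (328, [0.016, 0.044, 0.007])]
242 [(304, [0.016, 0.038, -0.009]), (328, [0.019, 0.044, 0.007])]
246 [(304, [0.019, 0.038, -0.009]), (328, [0.022, 0.044, 0.007])]
250 [(304, [0.023, 0.039, -0.009]), (328, [0.025, 0.044, 0.007])]
254 [(304, [-0.011, -0.031, -0.007]), (328, [-0.012, -0.032, 0.004])]
258 [(304, [-0.011, -0.034, -0.006]), (328, [-0.011, -0.035, 0.004])]
262 [(304, [-0.011, -0.039, -0.006]), (328, [-0.011, -0.038, 0.004])]
266 [(304, [-0.012, -0.042, -0.006]), (328, [-0.011, -0.041, 0.004])]
270 [(304, [-0.011, -0.045, -0.006]), (328, [-0.012, -0.046, 0.004])]
274 [(304, [-0.011, -0.048, -0.006]), (328, [-0.011, -0.048, 0.004])]
```

View pics/w4.png

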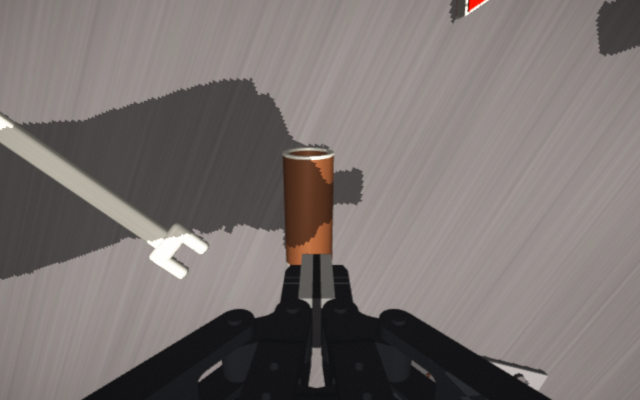

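```bash
python3 -m creep '[[0,-0.002,0.01,-0.003,0,0,0],[0,0,0,0,0,0,0],[0,0,0,0,0,0,0],[0,0,0,0,0,0,0]]' 60;  python3 look.py w5 short_thin; python3 plan.py .4426 .373 -.02 -65
```

```text
time_s: 3.65
ee_pos: [0.4411, 0.3726, 0.0559]
orientation: [-0.595, 0.597, -0.381, 0.381]
wrist_force: [-1.0, 0.2, -0.2]
gripper_width: 0.0583
bench 2.077209004844316e-06
short_thin 5889 [0.4426 0.3731] 114.9 0.076 0.0007 0.035
now [0.4414 0.3728 0.0563] yaw -65.17 q [ 0.7   0.49 -0.02  1.06 -0.    1.84] t 3.7 w 0.0651 F [-0.3  0.  -0.6]
n 2 rotvec [ 0.07 -0.17  0.02]
[[0,0,0.038,0.001,0,-0.1,0],[0,0,0.038,0,0,-0.1,0]]
```

View pics/w5.png

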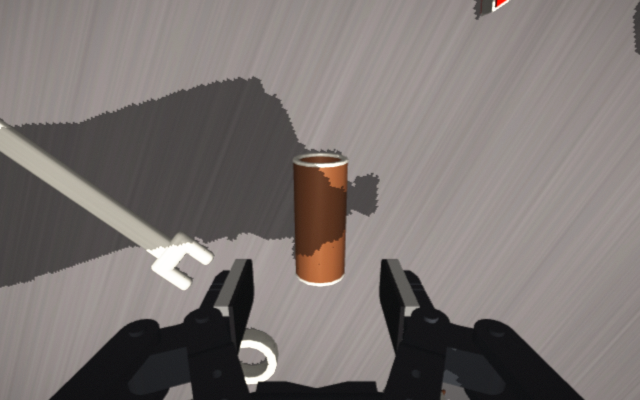

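```bash
python3 -m creep '[[0,0,0.03,0.001,0,0,0],[0,0,0.03,0,0,0,0],[0,0,0.01,0,0,0,0],[0,0,0.008,0,0,0,0],[255,0,0,0,0,0,0],[255,0,0,0,0,0,0],[255,0,0,0,0,0,0],[255,0,0,0,0,0,0],[255,0,0,0,0,0,0]]' 60; python3 plan.py .4426 .373 .06 -65 255;python3 look.py w6 short_thin
```

```text
time_s: 4.6
ee_pos: [0.4439, 0.3745, -0.0194]
orientation: [0.597, -0.595, 0.38, -0.381]
wrist_force: [-0.1, 0.0, 5.2]
gripper_width: 0.0317
now [ 0.4439  0.3745 -0.0194] yaw -65.17 q [ 0.7   0.58 -0.1   0.89 -0.    1.84] t 4.6 w 0.0317 F [-0.1  0.   5.2]
n 2 rotvec [-0.2  -0.17 -0.05]
[[255,0,-0.04,-0.001,-0.1,-0.1,-0],[255,0.001,-0.039,-0.001,-0.1,-0.1,-0]]
bench -7.240382027914882e-06
short_thin 12199 [0.4433 0.3736] 114.9 0.076 0.0008 0.036
```

View pics/w6.png

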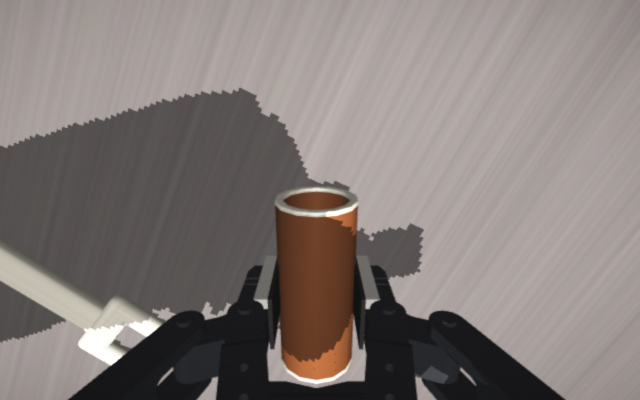

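```bash
cat > tip.py <<'E'
import sys
from h import *
c=np.load(sys.argv[1]+'.npz')
Tc=np.array([[0,-.945,-.327,-.085],[0,.327,-.945,-.17],[1,0,0,-.001],[0,0,0,1]])
d=c['depth'];v,u=np.mgrid[0:400,0:640]
P=np.stack([(u-c['cx'])/c['fx']*d,-(v-c['cy'])/c['fy']*d,-d,np.ones_like(d)],-1)@Tc.T
for u in map(int,sys.argv[2:]):
    print(u,[(v,P[v,u,:3].round(3).tolist()) for v in range(244,290,4)])
E
python3 tip.py w6 265 268 271 361 364 368
```

```text
265 [(244, [-0.01, -0.019, -0.026]), (248, [-0.008, -0.019, -0.026]), (252, [-0.006, -0.02, -0.026]), (256, [-0.004, -0.019, -0.026]), (260, [-0.012, -0.037, -0.023]), (264, [-0.012, -0.041, -0.023]), (268, [-0.011, -0.044, -0.022]), (272, [-0.011, -0.047, -0.022]), (276, [-0.012, -0.051, -0.021]), (280, [-0.011, -0.053, -0.021]), (284, [-0.012, -0.056, -0.021]), (288, [-0.011, -0.058, -0.02])]
268 [(244, [-0.011, -0.02, -0.024]), (248, [-0.008, -0.019, -0.024]), (252, [-0.006, -0.019, -0.025]), (256, [-0.011, -0.033, -0.022]), (260, [-0.012, -0.037, -0.022]), (264, [-0.011, -0.04, -0.021]), (268, [-0.012, -0.045, -0.021]), (272, [-0.011, -0.046, -0.021]), (276, [-0.011, -0.049, -0.02]), (280, [-0.011, -0.053, -0.02]), (284, [-0.012, -0.056, -0.019]), (288, [-0.011, -0.058, -0.019])]
271 [(244, [-0.011, -0.02, -0.023]), (248, [-0.008, -0.02, -0.023]), (252, [-0.007, -0.02, -0.023]), (256, [-0.012, -0.034, -0.021]), (260, [-0.012, -0.037, -0.021]), (264, [-0.012, -0.041, -0.02]), (268, [-0.012, -0.044, -0.02]), (272, [-0.011, -0.047, -0.019]), (276, [-0.012, -0.051, -0.019]), (280, [-
[... 544 characters left out ...]
 (252, [-0.006, -0.019, 0.022]), (256, [-0.012, -0.034, 0.02]), (260, [-0.012, -0.038, 0.02]), (264, [-0.012, -0.041, 0.019]), (268, [-0.011, -0.043, 0.019]), (272, [-0.012, -0.047, 0.018]), (276, [-0.012, -0.05, 0.018]), (280, [-0.012, -0.053, 0.018]), (284, [-0.012, -0.056, 0.017]), (288, [-0.012, -0.059, 0.017])]
368 [(244, [-0.011, -0.02, 0.024]), (248, [-0.008, -0.02, 0.024]), (252, [-0.006, -0.019, 0.024]), (256, [-0.004, -0.02, 0.024]), (260, [-0.011, -0.036, 0.022]), (264, [-0.012, -0.041, 0.021]), (268, [-0.011, -0.044, 0.021]), (272, [-0.012, -0.047, 0.02]), (276, [-0.011, -0.05, 0.02]), (280, [-0.011, -0.052, 0.019]), (284, [-0.012, -0.056, 0.019]), (288, [-0.011, -0.058, 0.018])]
```

```bash
python3 -m creep '[[90,0,0.0,0,0,0,0],[90,0,0.002,0,0,0,0],[90,0,0,0,0,0,0],[255,0,0,0,0,0,0],[255,0,0,0,0,0,0],[255,0,0,0,0,0,0]]' 60; python3 plan.py .4426 .373 .06 -65 255
```

```text
time_s: 5.25
ee_pos: [0.4426, 0.3734, -0.023]
orientation: [-0.596, 0.596, -0.381, 0.381]
wrist_force: [0.3, 0.6, 0.1]
gripper_width: 0.032
now [ 0.4426  0.3734 -0.023 ] yaw -65.18 q [ 0.7   0.58 -0.11  0.88 -0.    1.84] t 5.25 w 0.032 F [0.3 0.6 0.1]
n 2 rotvec [ 0.01 -0.18  0.  ]
[[255,0,-0.042,0,0,-0.1,0],[255,0,-0.041,0,0,-0.1,0]]
```

```bash
python3 -m creep '[[255,0,-0.02,0,0,0,0],[255,0,-0.04,0,0,0,0],[255,0,-0.04,0,0,0,0]]';python3 plan.py .66 -.262 .09 -1 255
```

```text
time_s: 5.55
ee_pos: [0.4412, 0.3723, 0.0763]
orientation: [-0.594, 0.597, -0.381, 0.38]
wrist_force: [0.7, 1.0, -1.4]
gripper_width: 0.0318
now [0.4412 0.3723 0.0763] yaw -65.17 q [0.7  0.48 0.01 1.1  0.   1.84] t 5.55 w 0.0318 F [ 0.7  1.  -1.4]
n 16 rotvec [  0.26 -64.17  -0.08]
[[255,0.042,-0.001,-0.004,0,-4,-0],[255,0.041,-0.001,-0.007,0,-4,-0],[255,0.041,0,-0.01,0,-4,-0],[255,0.04,-0.001,-0.013,0,-4,-0],[255,0.039,-0.001,-0.016,0,-4,-0],[255,0.037,-0.001,-0.018,0,-4,-0],[255,0.037,-0.001,-0.021,0,-4,-0],[255,0.035,0,-0.023,0,-4,-0],[255,0.033,-0.001,-0.026,0,-4,-0],[255,0.031,-0.001,-0.028,0,-4,-0]]
[[255,0.029,-0.001,-0.03,0,-4,-0],[255,0.027,0,-0.032,0,-4,-0],[255,0.025,-0.001,-0.034,0,-4,-0],[255,0.022,-0.001,-0.035,0,-4,-0],[255,0.02,-0.001,-0.037,0,-4,-0],[255,0.017,-0.001,-0.038,0,-4,-0]]
```

```bash
python3 -m creep '[[255,0.042,-0.001,-0.004,0,-4,0],[255,0.041,-0.001,-0.007,0,-4,0],[255,0.041,0,-0.01,0,-4,0],[255,0.04,-0.001,-0.013,0,-4,0],[255,0.039,-0.001,-0.016,0,-4,0],[255,0.037,-0.001,-0.018,0,-4,0],[255,0.037,-0.001,-0.021,0,-4,0],[255,0.035,0,-0.023,0,-4,0],[255,0.033,-0.001,-0.026,0,-4,0],[255,0.031,-0.001,-0.028,0,-4,0]]'
python3 -m creep '[[255,0.029,-0.001,-0.03,0,-4,0],[255,0.027,0,-0.032,0,-4,0],[255,0.025,-0.001,-0.034,0,-4,0],[255,0.022,-0.001,-0.035,0,-4,0],[255,0.02,-0.001,-0.037,0,-4,0],[255,0.017,-0.001,-0.038,0,-4,0],[255,0,0,0,0,0,0],[255,0,0,0,0,0,0]]'
cat > lookc.py <<'E'
import sys
from fitc import *
n,k=sys.argv[1:3]
c=capture('wrist'); save(c,n); c=dict(c); np.savez(n,**c)
X=cloud(c); b=(c['depth']>0)&(abs(X[...,2])<.005); print('bench',np.median(X[b][:,2]),b.sum())
for z in (.003,.004,.01,.02): print(z,fit_cr(c,k,z))
E
python3 lookc.py w7 short_thin;python3 plan.py .66 -.262 .09 -1 255
```

```text
time_s: 6.55
ee_pos: [0.5788, -0.0249, 0.0843]
orientation: [-0.69, 0.69, -0.154, 0.153]
wrist_force: [-0.0, 0.9, -3.5]
gripper_width: 0.0323
time_s: 7.35
ee_pos: [0.6599, -0.2612, 0.088]
orientation: [0.708, -0.707, 0.009, -0.007]
wrist_force: [1.0, 0.5, -3.2]
gripper_width: 0.0318
bench -1.62687157705399e-05 174995
0.003 ((631, -264), (60, 59), -89.9, 5572)
0.004 ((631, -264), (60, 59), -89.9, 5550)
0.01 ((624, -265), (47, 42), -89.8, 3655)
0.02 ((624, -264), (42, 40), 0.2, 3584)
now [ 0.66   -0.26    0.0885] yaw -1.22 q [-0.38  0.73  0.48  1.33  0.   -0.35] t 7.4 w 0.0323 F [-0.3 -0.2 -1.4]
n 1 rotvec [-0.09 -0.22 -0.15]
[[255,0,-0.002,-0.002,-0.1,-0.2,-0.1]]
```

View pics/w7.png

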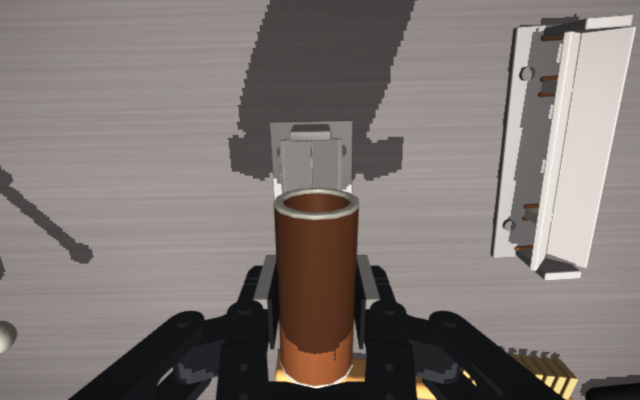

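```bash
cat > edges.py <<'E'
import sys
from fitc import *
n,k=sys.argv[1:3]; zt=float(sys.argv[3]) if len(sys.argv)>3 else .003
c=np.load(n+'.npz'); l,w,x,y,h=C[k]; X=cloud(c); col=c['color'].astype(int)
m=(c['depth']>0)&(abs(X[...,0]-x)<.11)&(abs(X[...,1]-y)<.07)&(X[...,2]>zt)&(X[...,2]<h)&(np.ptp(col,-1)<25)
nn,lab,st,ce=cv2.connectedComponentsWithStats(m.astype(np.uint8),connectivity=4); P=X[lab==1+np.argmax(st[1:,4])]
print('x min/max',np.percentile(P[:,0],[.5,99.5]).round(4))
xs=np.arange(P[:,0].min()+.004,P[:,0].max(),.006); 
for a in xs:
    q=P[abs(P[:,0]-a)<.002]
    if len(q)>20: print(round(a,4),np.percentile(q[:,1],[1,99]).round(4),(np.percentile(q[:,1],[1,99]).mean()).round(4))
E
python3 edges.py w7 short_thin
```

```text
x min/max [0.6015 0.6549]
0.6052 [-0.2929 -0.2352] -0.2641
0.6112 [-0.2932 -0.2351] -0.2641
0.6172 [-0.2933 -0.2349] -0.2641
0.6232 [-0.2928 -0.2348] -0.2638
0.6292 [-0.2933 -0.2346] -0.264
0.6352 [-0.2933 -0.2352] -0.2643
0.6412 [-0.293 -0.235] -0.264
0.6472 [-0.2934 -0.2347] -0.264
0.6532 [-0.2938 -0.2347] -0.2642
```

```bash
python3 -m creep '[[255,-0.002,0.02,0.004,0,-1.2,0],[255,0,0.02,0,0,0,0],[255,0,0.02,0,0,0,0],[255,0,0.006,0,0,0,0],[255,0,0,0,0,0,0]]';python3 plan.py .658 -.264 .02 0 255; python3 lookc.py w8 short_thin
```

```text
time_s: 7.9
ee_pos: [0.6578, -0.2544, 0.0228]
orientation: [0.708, -0.707, 0.0, 0.002]
wrist_force: [-0.5, -0.4, -2.7]
gripper_width: 0.0324
now [ 0.6578 -0.2544  0.0228] yaw 0.12 q [-0.37  0.77  0.38  1.18  0.   -0.37] t 7.9 w 0.0324 F [-0.5 -0.4 -2.7]
n 1 rotvec [-0.08  0.12 -0.19]
[[255,0,0.003,-0.01,-0.1,0.1,-0.2]]
bench -1.4576542233607492e-05 175627
0.003 ((656, -260), (110, 69), 0.1, 25503)
0.004 ((656, -260), (110, 69), -0.2, 25457)
0.01 ((654, -255), (107, 60), 8.3, 22734)
0.02 ((654, -255), (107, 60), 8.3, 22565)
```

View pics/w8.png

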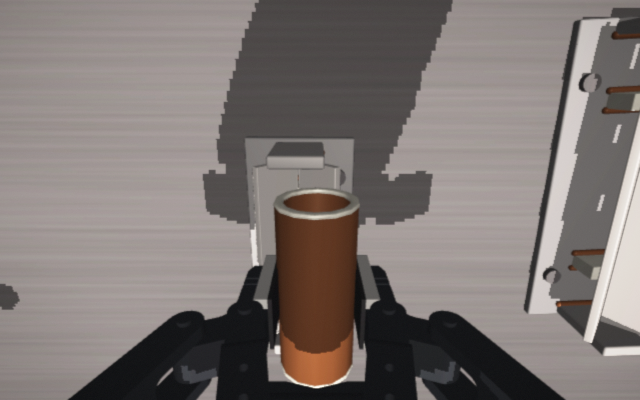

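```bash
python3 -m creep '[[255,0,-0.004,-0.01,0,0,0],[255,0,0,0,0,0,0],[255,0,0,0,0,0,0]]';python3 plan.py .658 -.264 .02 0 255; python3 lookc.py w9 short_thin; python3 edges.py w9 short_thin
```

```text
time_s: 8.25
ee_pos: [0.6599, -0.2674, 0.0296]
orientation: [-0.707, 0.707, 0.001, 0.001]
wrist_force: [1.0, -0.3, -2.4]
gripper_width: 0.0322
now [ 0.6599 -0.2674  0.0296] yaw -0.03 q [-0.38  0.77  0.4   1.2   0.   -0.38] t 8.25 w 0.0322 F [ 1.  -0.3 -2.4]
n 1 rotvec [ 0.06 -0.03  0.16]
[[255,-0.002,0.01,0.003,0.1,0,0.2]]
bench -1.4742645083637429e-05 181991
0.003 ((653, -266), (103, 63), -0.1, 24239)
0.004 ((653, -266), (103, 63), -0.1, 24196)
0.01 ((651, -268), (99, 59), -7.7, 21276)
0.02 ((652, -268), (99, 59), -7.7, 21129)
x min/max [0.6013 0.6755]
0.6052 [-0.2926 -0.2355] -0.264
0.6112 [-0.2933 -0.235 ] -0.2642
0.6172 [-0.2931 -0.235 ] -0.264
0.6232 [-0.2934 -0.235 ] -0.2642
0.6292 [-0.2937 -0.2346] -0.2641
0.6352 [-0.2938 -0.2342] -0.264
0.6412 [-0.294  -0.2345] -0.2643
0.6472 [-0.2469 -0.2342] -0.2405
0.6532 [-0.2466 -0.2345] -0.2406
0.6592 [-0.2468 -0.2342] -0.2405
0.6652 [-0.239  -0.2344] -0.2367
0.6712 [-0.2388 -0.2344] -0.2366
0.6772 [-0.239  -0.2345] -0.2367
```

View pics/w9.png

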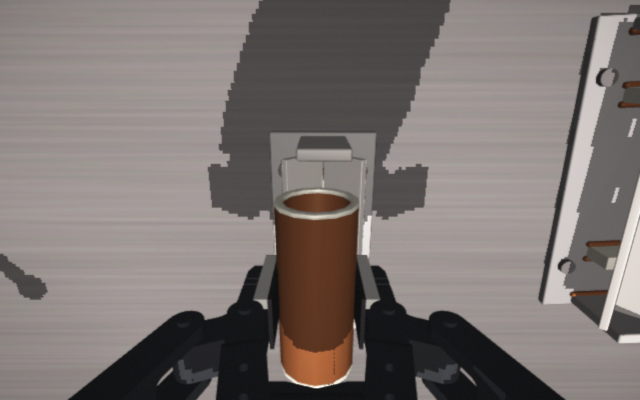

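```bash
python3 -m creep '[[255,-0.002,0.004,0.003,0,0,0],[255,0,0.005,0,0,0,0],[255,0,0.004,0,0,0,0],[255,0,0.004,0,0,0,0],[255,0,0,0,0,0,0],[255,0,0,0,0,0,0]]';python3 plan.py .658 -.264 .008 0 255; python3 lookc.py w10 short_thin
```

```text
time_s: 8.9
ee_pos: [0.6567, -0.263, 0.0135]
orientation: [-0.707, 0.707, 0.0, -0.0]
wrist_force: [-5.2, 2.4, 10.6]
gripper_width: 0.0325
now [ 0.6567 -0.263   0.0135] yaw 0.04 q [-0.38  0.77  0.37  1.16  0.   -0.38] t 8.9 w 0.0325 F [-5.2  2.4 10.6]
n 1 rotvec [0.   0.04 0.01]
[[255,0.001,0.006,-0.001,0,0,0]]
bench -1.453757080163709e-05 184344
0.003 ((653, -264), (104, 61), 0.7, 26604)
0.004 ((653, -264), (104, 61), -0.1, 26553)
0.01 ((653, -263), (101, 60), 2.8, 22985)
0.02 ((653, -263), (101, 60), 2.8, 22791)
```

View pics/w10.png

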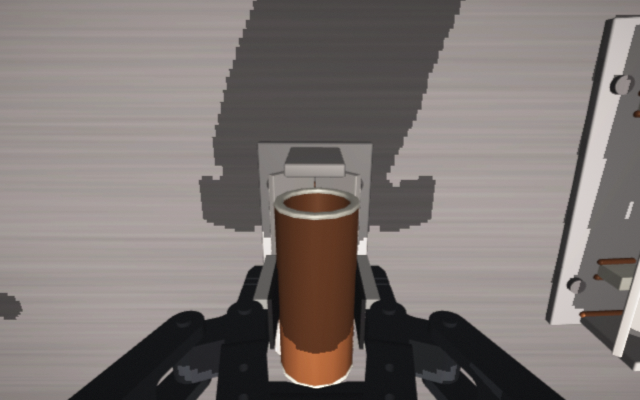

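```bash
cat > tube.py <<'E'
import sys
from fit import *
n,k=sys.argv[1:3]; c=np.load(n+'.npz'); X=cloud(c); col=c['color'].astype(int); r,L,_,_=T[k]; l,w,x,y,h=C[k]
m=(c['depth']>0)&(abs(X[...,0]-x)<L/2+.03)&(abs(X[...,1]-y)<.05)&(X[...,2]>.03)&(col[...,0]-col[...,2]>25)
P=X[m]; 
def f(p): # y=a+b(x-x0), z=c+d(x-x0)
    dx=P[:,0]-x; return np.hypot(P[:,1]-p[0]-p[1]*dx,P[:,2]-p[2]-p[3]*dx)-r
s=least_squares(f,[y,0,h,0],loss='soft_l1',f_scale=.002)
print('axis y %.4f slope %.4f  z %.4f slope %.4f (seat z %.3f)'%(*s.x,h),'x',np.percentile(P[:,0],[.5,99.5]).round(4),len(P),'rms',np.sqrt(np.mean(s.fun**2)).round(4))
E
python3 tube.py w10 short_thin; python3 tube.py w9 short_thin; python3 edges.py w10 short_thin|head -5; python3 tip.py w10 268 364|cut -c1-400
```

```text
axis y -0.2632 slope 0.0004  z 0.0532 slope -0.0122 (seat z 0.048) x [0.6177 0.6944] 13393 rms 0.001
axis y -0.2678 slope -0.0078  z 0.0993 slope 0.0389 (seat z 0.048) x [0.6209 0.6975] 13363 rms 0.0079
x min/max [0.6013 0.6652]
0.6051 [-0.2925 -0.2356] -0.264
0.6111 [-0.2933 -0.2351] -0.2642
0.6171 [-0.2931 -0.2352] -0.2641
0.6231 [-0.2938 -0.2345] -0.2641
268 [(244, [0.003, 0.007, -0.028]), (248, [0.005, 0.007, -0.029]), (252, [0.008, 0.007, -0.029]), (256, [-0.011, -0.033, -0.023]), (260, [-0.011, -0.037, -0.022]), (264, [-0.011, -0.04, -0.021]), (268, [-0.012, -0.044, -0.021]), (272, [-0.011, -0.047, -0.021]), (276, [-0.012, -0.051, -0.02]), (280, [-0.012, -0.053, -0.02]), (284, [-0.011, -0.056, -0.019]), (288, [-0.012, -0.059, -0.019])]
364 [(244, [0.002, 0.007, 0.026]), (248, [0.005, 0.007, 0.026]), (252, [0.008, 0.008, 0.027]), (256, [-0.011, -0.033, 0.02]), (260, [-0.011, -0.037, 0.02]), (264, [-0.012, -0.041, 0.019]), (268, [-0.012, -0.044, 0.019]), (272, [-0.012, -0.047, 0.018]), (276, [-0.012, -0.05, 0.018]), (280, [-0.012, -0.053, 0.018]), (284, [-0.011, -0.055, 0.017]), (288, [-0.011, -0.058, 0.017])]
```

```bash
python3 - <<'E'
from fit import *
c=np.load('w10.npz'); X=cloud(c)
m=(c['depth']>0)&(X[...,0]>.612)&(X[...,0]<.617)&(abs(X[...,1]+.264)<.034)
P=X[m]; 
for a in np.arange(-.034,.034,.002):
    q=P[abs(P[:,1]+.264-a)<.001]
    if len(q): print(round(a,3),len(q),q[:,2].min().round(4),np.median(q[:,2]).round(4),q[:,2].max().round(4))
m=(c['depth']>0)&(X[...,0]>.62)&(X[...,0]<.645)&(abs(X[...,1]+.264)<.034)&(abs(X[...,1]+.264)>.0175)
P=X[m];print()
for a in np.arange(-.034,.034,.001):
    q=P[abs(P[:,1]+.264-a)<.0005]
    if len(q): print(round(a,3),len(q),np.median(q[:,2]).round(4),q[:,2].max().round(4))
E
```

```text
-0.034 19 -0.0009 -0.0 0.0009
-0.032 33 -0.0013 -0.0002 0.0007
-0.03 17 0.0004 0.0059 0.0074
-0.028 36 0.005 0.006 0.0071
-0.026 36 0.0048 0.006 0.0078
-0.024 38 0.0041 0.0061 0.0073
-0.022 35 0.0051 0.0061 0.0073
-0.02 59 0.0051 0.0068 0.0406
-0.018 80 0.0045 0.0406 0.0428
-0.016 85 0.005 0.0399 0.0594
-0.014 129 0.0353 0.0489 0.0634
-0.012 130 0.0337 0.0468 0.0658
-0.01 106 0.0323 0.0433 0.0677
-0.008 98 0.0301 0.043 0.0696
-0.006 93 0.0279 0.0409 0.0707
-0.004 79 0.0258 0.0411 0.0708
-0.002 72 0.0248 0.0403 0.0717
0.0 69 0.0235 0.0408 0.0714
0.002 70 0.0243 0.0402 0.0715
0.004 81 0.0268 0.0403 0.0714
0.006 91 0.0284 0.0404 0.071
0.008 89 0.0308 0.0409 0.0704
0.01 106 0.0321 0.0415 0.0694
0.012 118 0.0346 0.0435 0.0672
0.014 138 0.036 0.049 0.0656
0.016 144 0.0046 0.0411 0.062
0.018 85 0.005 0.0406 0.0587
0.02 55 0.0051 0.0065 0.041
0.022 38 0.0045 0.0058 0.0075
0.024 40 0.0047 0.006 0.0074
0.026 34 0.0048 0.0061 0.0075
0.028 38 0.0045 0.006 0.0069
0.03 16 -0.0001 0.0057 0.0066
0.032 34 -0.0009 0.0 0.0013

-0.034 41 0.0001 0.0014
-0.033 78 -0.0001 0.0013
-0.032 71 -0.0 0.001
-0.031 36 0.0003 0.0012
-0.03 34 0.0054 0.0064
-0.029 95 0.0063 0.0889
-0.028 143 0.0065 0.0946
-0.027 191 0.0849 0.0996
-0.026 193 0.0877 0.1017
-0.025 174 0.0913 0.1113
-0.024 214 0.0981 0.1162
-0.023 271 0.1074 0.1217
-0.022 383 0.1107 0.125
-0.021 414 0.1086 0.1253
-0.02 493 0.0982 0.1252
-0.019 531 0.0979 0.1257
-0.018 472 0.107 0.1254
0.018 383 0.111 0.1252
0.019 419 0.1089 0.1252
0.02 464 0.1074 0.1249
0.021 423 0.11 0.1256
0.022 429 0.1083 0.1251
0.023 419 0.1091 0.1252
0.024 322 0.1075 0.124
0.025 300 0.0942 0.1185
0.026 249 0.0894 0.1131
0.027 210 0.088 0.1077
0.028 199 0.0854 0.1015
0.029 153 0.0821 0.0975
0.03 59 0.0861 0.0921
0.031 68 0.0001 0.0866
0.032 71 0.0001 0.0013
0.033 78 0.0002 0.0016
```

```bash
python3 -m creep '[[255,0,-0.02,0,0,0,0],[255,0,-0.03,0,0,0,0],[255,-0.03,0,0,0,0,0],[255,-0.04,0,0,0,0,0],[255,-0.04,0,0,0,0,0],[255,-0.008,0.02,0,0,0,0],[255,0,0.03,0,0,0,0],[255,0,0.02,0,0,0,0],[255,0,0,0,0,0,0]]';python3 plan.py .54 -.264 -.023 0 255
```

```text
time_s: 9.85
ee_pos: [0.5358, -0.2619, -0.0125]
orientation: [0.708, -0.706, 0.002, 0.002]
wrist_force: [-0.5, -0.3, -2.0]
gripper_width: 0.0324
now [ 0.5358 -0.2619 -0.0125] yaw 0.02 q [-0.45  0.6  -0.03  0.94 -0.   -0.46] t 9.85 w 0.0324 F [-0.5 -0.3 -2. ]
n 1 rotvec [-0.18  0.02 -0.38]
[[255,0.004,0.01,-0.002,-0.2,0,-0.4]]
```

```bash
python3 -m creep '[[255,0,0.005,0,0,0,0],[255,0,0.005,0,0,0,0],[255,0,0,0,0,0,0]]';python3 -m creep '[[110,0,0,0,0,0,0],[110,0,0,0,0,0,0],[110,0,-0.003,0,0,0,0],[110,0,-0.003,0,0,0,0],[110,0,0,0,0,0,0],[110,0,0,0,0,0,0]]';python3 plan.py .54 -.264 -.017 0 255
```

```text
time_s: 10.15
ee_pos: [0.5394, -0.2635, -0.0188]
orientation: [-0.707, 0.707, 0.0, -0.0]
wrist_force: [-0.3, 0.1, -2.8]
gripper_width: 0.032
time_s: 10.75
ee_pos: [0.5393, -0.2635, -0.0126]
orientation: [-0.707, 0.707, 0.0, 0.0]
wrist_force: [-0.2, -0.3, 0.1]
gripper_width: 0.0487
now [ 0.5393 -0.2635 -0.0126] yaw 0.02 q [-0.45  0.61 -0.03  0.93  0.   -0.45] t 10.75 w 0.0487 F [-0.2 -0.3  0.1]
n 1 rotvec [0.02 0.02 0.04]
[[255,0.001,0.004,0,0,0,0]]
```

```bash
python3 -m creep '[[110,0,0.004,0,0,0,0],[255,0,0,0,0,0,0],[255,0,0,0,0,0,0],[255,0,0,0,0,0,0],[255,0,0,0,0,0,0]]' 60;python3 plan.py .54 -.264 -.017 0 255; python3 look.py w11 short_thin; sed -n 1,3p /dev/null; python3 tip.py w11 268 364|cut -c1-300
```

```text
time_s: 11.25
ee_pos: [0.5386, -0.2632, -0.0174]
orientation: [0.707, -0.707, 0.0, 0.0]
wrist_force: [-0.1, 0.5, -0.9]
gripper_width: 0.0319
now [ 0.5386 -0.2632 -0.0174] yaw 0.03 q [-0.45  0.61 -0.04  0.92  0.   -0.46] t 11.25 w 0.0319 F [-0.1  0.5 -0.9]
n 1 rotvec [-0.03  0.03 -0.05]
[[255,0.001,0,-0.001,0,0,-0]]
bench 1.5114567899016107e-05
short_thin 11884 [ 0.5388 -0.2634] 0.1 0.076 0.0008 0.036
268 [(244, [-0.01, -0.018, -0.025]), (248, [-0.008, -0.018, -0.025]), (252, [-0.005, -0.018, -0.025]), (256, [-0.012, -0.034, -0.022]), (260, [-0.011, -0.037, -0.022]), (264, [-0.012, -0.041, -0.021]), (268, [-0.011, -0.043, -0.021]), (272, [-0.012, -0.048, -0.02]), (276, [-0.011, -0.049, -0.02]), (
364 [(244, [-0.01, -0.018, 0.022]), (248, [-0.007, -0.017, 0.023]), (252, [-0.006, -0.018, 0.023]), (256, [-0.011, -0.033, 0.02]), (260, [-0.012, -0.037, 0.02]), (264, [-0.011, -0.04, 0.019]), (268, [-0.011, -0.043, 0.019]), (272, [-0.012, -0.048, 0.018]), (276, [-0.012, -0.05, 0.018]), (280, [-0.01
```

View pics/w11.png

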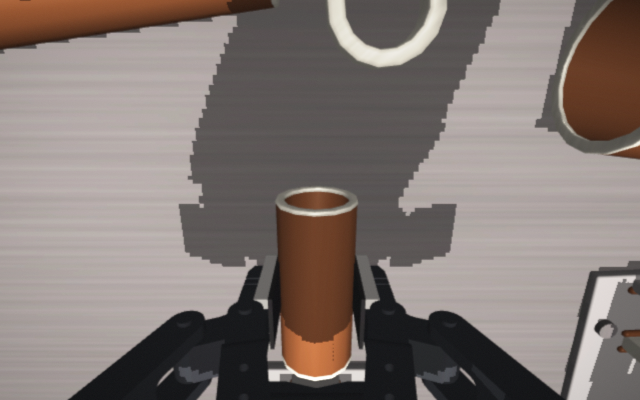

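```bash
python3 -m creep '[[110,0,0,0,0,0,0],[110,0,-0.002,0,0,0,0],[110,0,0,0,0,0,0],[255,0,0,0,0,0,0],[255,0,0,0,0,0,0],[255,0,0,0,0,0,0],[255,0,0,0,0,0,0],[255,0,-0.005,0,0,0,0],[255,0,0,0,0,0,0]]' 60;python3 plan.py .54 -.264 -.017 0 255; python3 look.py w12 short_thin
```

```text
time_s: 12.2
ee_pos: [0.5387, -0.2632, -0.0102]
orientation: [0.707, -0.707, 0.0, 0.0]
wrist_force: [-0.3, -0.4, -2.1]
gripper_width: 0.0319
now [ 0.5387 -0.2632 -0.0102] yaw 0.03 q [-0.45  0.6  -0.03  0.94  0.   -0.46] t 12.2 w 0.0319 F [-0.3 -0.4 -2.1]
n 1 rotvec [-0.02  0.03 -0.04]
[[255,0.001,0.007,-0.001,0,0,-0]]
bench 1.7090500518970875e-05
short_thin 12028 [ 0.5382 -0.2635] 179.9 0.076 0.0035 0.04
```

```bash
python3 -m creep '[[255,0,-0.04,0,0,0,0],[255,0,-0.04,0,0,0,0],[255,0.04,0,0,0,0,0],[255,0.04,0,0,0,0,0],[255,0.04,0,0,0,0,0],[255,0,0.02,-0.001,0,0,0],[255,0,0.02,0,0,0,0],[255,0,0,0,0,0,0],[255,0,0,0,0,0,0]]' ;python3 plan.py .658 -.264 .0155 0 255;python3 lookc.py w13 short_thin; python3 edges.py w13 short_thin | head -4; python3 tube.py w13 short_thin
```

```text
time_s: 13.15
ee_pos: [0.6579, -0.2639, 0.0287]
orientation: [0.708, -0.707, 0.001, 0.001]
wrist_force: [0.4, -0.2, -2.8]
gripper_width: 0.0313
now [ 0.6579 -0.2639  0.0287] yaw 0.02 q [-0.38  0.77  0.4   1.2   0.   -0.38] t 13.15 w 0.0313 F [ 0.4 -0.2 -2.8]
n 1 rotvec [-0.07  0.02 -0.17]
[[255,0,0.013,0,-0.1,0,-0.2]]
bench -1.713356332710969e-05 181609
0.003 ((653, -264), (103, 60), -0.1, 22669)
0.004 ((653, -264), (103, 60), -0.1, 22647)
0.01 ((654, -264), (101, 59), 0.7, 19269)
0.02 ((654, -264), (101, 59), 0.7, 19112)
x min/max [0.6014 0.6737]
0.6052 [-0.2925 -0.2358] -0.2641
0.6112 [-0.2934 -0.2349] -0.2641
0.6172 [-0.293  -0.2353] -0.2641
axis y -0.2641 slope 0.0005  z 0.0595 slope -0.0149 (seat z 0.048) x [0.6195 0.696 ] 11967 rms 0.001
```

```bash
python3 -m creep '[[255,0,0.003,0,0,0,0],[255,0,0.003,0,0,0,0],[255,0,0.003,0,0,0,0],[255,0,0.002,0,0,0,0],[255,0,0,0,0,0,0],[255,0,0,0,0,0,0]]' ;python3 plan.py .658 -.264 .0155 0 255;python3 lookc.py w14 short_thin|tail -1;  python3 tube.py w14 short_thin
```

```text
time_s: 13.8
ee_pos: [0.659, -0.2643, 0.019]
orientation: [0.707, -0.707, -0.0, 0.0]
wrist_force: [0.2, 0.5, -2.5]
gripper_width: 0.0315
now [ 0.659  -0.2643  0.019 ] yaw 0.03 q [-0.38  0.78  0.38  1.18 -0.   -0.38] t 13.8 w 0.0315 F [ 0.2  0.5 -2.5]
n 1 rotvec [-0.    0.03 -0.  ]
[[255,-0.001,0.003,0,0,0,-0]]
0.02 ((654, -265), (102, 60), 0.0, 21098)
axis y -0.2646 slope 0.0004  z 0.0499 slope -0.0123 (seat z 0.048) x [0.6204 0.6969] 11976 rms 0.001
```

```bash
python3 -m creep '[[255,0,0.001,0,0,0,0],[255,0,0.001,0,0,0,0],[255,0,0.001,0,0,0,0],[255,0,0,0,0,0,0],[255,0,0,0,0,0,0]]' ;python3 lookc.py w15 short_thin|tail -1;  python3 tube.py w15 short_thin
```

```text
time_s: 14.35
ee_pos: [0.6593, -0.2641, 0.0169]
orientation: [0.707, -0.707, -0.001, -0.0]
wrist_force: [-1.5, 2.4, 4.3]
gripper_width: 0.0315
0.02 ((654, -264), (102, 59), 0.0, 21476)
axis y -0.2643 slope -0.0003  z 0.0478 slope -0.0139 (seat z 0.048) x [0.6207 0.6972] 11971 rms 0.001
```

```bash
python3 -m creep '[[130,0,0,0,0,0,0],[110,0,0,0,0,0,0],[110,0,0,0,0,0,0],[60,0,-0.02,0,0,0,0],[0,0,-0.03,0,0,0,0],[0,0,-0.04,0,0,0,0],[0,0,0,0,0,0,0]]' ;python3 lookc.py w16 short_thin|tail -1;  python3 tube.py w16 short_thin; python3 plan.py .423 -.348 .06 7.3
```

```text
time_s: 15.1
ee_pos: [0.663, -0.2661, 0.1135]
orientation: [-0.705, 0.709, 0.004, 0.004]
wrist_force: [0.8, -0.2, 0.6]
gripper_width: 0.0853
0.02 ((657, -264), (108, 40), -0.2, 7471)
axis y -0.2642 slope -0.0033  z 0.0477 slope -0.0062 (seat z 0.048) x [0.6208 0.6972] 4924 rms 0.008
now [ 0.6618 -0.2656  0.1105] yaw 0.02 q [-0.38  0.72  0.52  1.36 -0.   -0.38] t 15.15 w 0.0853 F [ 0.5 -0.5 -1.2]
n 7 rotvec [ 0.22 -7.28  0.44]
[[0,-0.034,0.007,-0.012,0,-1,0.1],[0,-0.035,0.007,-0.011,0,-1,0.1],[0,-0.034,0.007,-0.01,0,-1,0.1],[0,-0.035,0.007,-0.01,0,-1,0.1],[0,-0.035,0.007,-0.01,0,-1,0.1],[0,-0.035,0.008,-0.008,0,-1,0.1],[0,-0.035,0.007,-0.008,0,-1,0.1]]
```

View pics/w16.png

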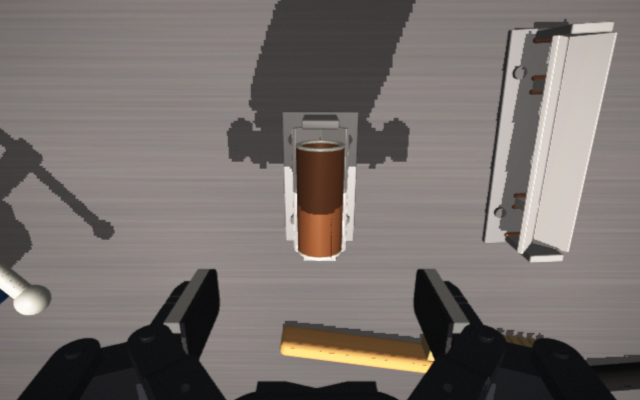

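```bash
python3 plan.py .423 -.348 .08 -82.7
```

```text
now [ 0.6618 -0.2656  0.1105] yaw 0.02 q [-0.38  0.72  0.52  1.36 -0.   -0.38] t 15.15 w 0.0853 F [ 0.5 -0.5 -1.2]
n 10 rotvec [-0.17 82.72  0.52]
[[0,-0.024,0.003,-0.008,0,8.3,0.1],[0,-0.022,0.003,-0.012,0,8.3,0.1],[0,-0.021,0.003,-0.015,0,8.3,0.1],[0,-0.018,0.003,-0.017,0,8.3,0.1],[0,-0.016,0.003,-0.02,0,8.3,0.1],[0,-0.012,0.003,-0.022,0,8.3,0.1],[0,-0.009,0.003,-0.024,0,8.3,0.1],[0,-0.006,0.003,-0.024,0,8.3,0.1],[0,-0.002,0.003,-0.025,0,8.3,0.1],[0,0.002,0.003,-0.026,0,8.3,0.1]]
```

```bash
python3 -m creep '[[0,-0.024,0.003,-0.008,0,8.3,0],[0,-0.022,0.003,-0.012,0,8.3,0],[0,-0.021,0.003,-0.015,0,8.3,0],[0,-0.018,0.003,-0.017,0,8.3,0],[0,-0.016,0.003,-0.02,0,8.3,0],[0,-0.012,0.003,-0.022,0,8.3,0],[0,-0.009,0.003,-0.024,0,8.3,0],[0,-0.006,0.003,-0.024,0,8.3,0],[0,-0.002,0.003,-0.025,0,8.3,0],[0,0.002,0.003,-0.026,0,8.3,0]]'; python3 -m creep '[[0,0,0,0,0,0,0],[0,0,0,0,0,0,0]]'; python3 look.py w17 long_thin; python3 plan.py .423 -.348 .08 -82.7
```

```text
time_s: 16.15
ee_pos: [0.4181, -0.3468, 0.0747]
orientation: [-0.528, 0.528, -0.471, 0.469]
wrist_force: [0.1, -0.6, 0.4]
gripper_width: 0.0855
time_s: 16.35
ee_pos: [0.4191, -0.347, 0.0753]
orientation: [0.53, -0.53, 0.469, -0.468]
wrist_force: [0.7, 0.3, -0.0]
gripper_width: 0.0854
bench 2.133386658439984e-05
long_thin 9116 [ 0.4213 -0.3484] 97.9 0.134 0.0064 0.036
now [ 0.4199 -0.347   0.0755] yaw -82.92 q [-0.69  0.42 -0.09  1.06  0.    0.76] t 16.4 w 0.0856 F [-0.8 -1.   0.4]
n 1 rotvec [-0.   -0.22 -0.03]
[[0,0.001,-0.004,0.003,0,-0.2,-0]]
```

View pics/w17.png

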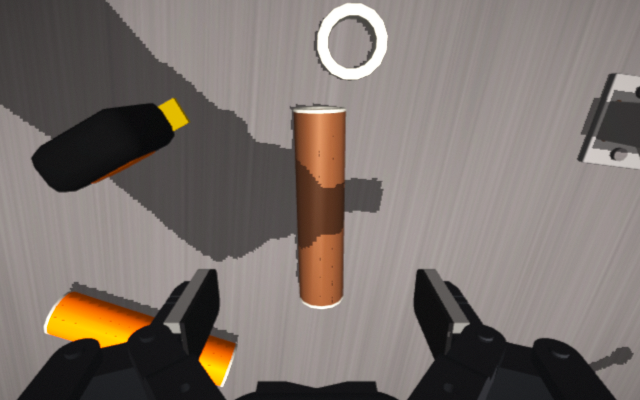

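```bash
sed -i 's/(col\[...,0\]-col\[...,2\]>25)$/(col[...,0]-col[...,2]>25)\&(np.mgrid[0:400,0:640][1]>int(sys.argv[3]) if len(sys.argv)>3 else True)\&(np.mgrid[0:400,0:640][1]<int(sys.argv[4]) if len(sys.argv)>4 else True)/' look.py; python3 look.py w18 long_thin 285 355; python3 plan.py .4213 -.3484 -.0155 -82.5
```

```text
bench 2.0794736092691335e-05
long_thin 9027 [ 0.4214 -0.3485] 97.8 0.134 0.0006 0.036
now [ 0.4204 -0.3469  0.0757] yaw -82.89 q [-0.69  0.42 -0.09  1.06  0.    0.76] t 16.45 w 0.0857 F [ 0.3 -0.7 -0.1]
n 3 rotvec [-0.01 -0.39 -0.01]
[[0,0.001,0.03,0,0,-0.1,-0],[0,0,0.031,0,0,-0.1,-0],[0,0.001,0.03,0.001,0,-0.1,-0]]
```

```bash
python3 -m creep '[[0,0.001,0.03,0.001,0,-0.6,0],[0,0,0.03,0,0,0,0],[0,0,0.02,0,0,0,0],[0,0,0.009,0,0,0,0],[0,0,0,0,0,0,0],[0,0,0,0,0,0,0]]'; python3 plan.py .4213 -.3484 -.0155 -82.2
```

```text
time_s: 17.05
ee_pos: [0.422, -0.3482, -0.0123]
orientation: [0.532, -0.532, 0.465, -0.466]
wrist_force: [-0.1, 0.1, 1.1]
gripper_width: 0.0854
now [ 0.422  -0.3482 -0.0123] yaw -82.32 q [-0.69  0.52 -0.19  0.86  0.    0.75] t 17.05 w 0.0854 F [-0.1  0.1  1.1]
n 1 rotvec [-0.06 -0.12  0.06]
[[0,0,0.003,-0.001,-0.1,-0.1,0.1]]
```

```bash
python3 -m creep '[[0,0,0.003,0,0,0,0],[100,0,0,0,0,0,0],[255,0,0,0,0,0,0],[255,0,0,0,0,0,0],[255,0,0,0,0,0,0],[255,0,0,0,0,0,0],[255,0,0,0,0,0,0]]' 80; python3 -m creep '[[255,0,-0.02,0,0,0,0],[255,0,-0.04,0,0,0,0],[255,0,-0.04,0,0,0,0]]'; python3 plan.py .632 -.089 .08 3 255
```

```text
time_s: 17.75
ee_pos: [0.4213, -0.3483, -0.0151]
orientation: [0.532, -0.532, 0.465, -0.466]
wrist_force: [-0.2, 0.4, 5.6]
gripper_width: 0.0309
time_s: 18.05
ee_pos: [0.4194, -0.3467, 0.0833]
orientation: [-0.532, 0.532, -0.467, 0.464]
wrist_force: [1.4, -0.6, -3.0]
gripper_width: 0.0311
now [ 0.4194 -0.3467  0.0833] yaw -82.38 q [-0.69  0.41 -0.08  1.08 -0.    0.75] t 18.05 w 0.0311 F [ 1.4 -0.6 -3. ]
n 11 rotvec [  0.   -85.37  -0.3 ]
[[255,-0.021,0,0.022,0,-7.8,-0],[255,-0.017,0.001,0.025,0,-7.8,-0],[255,-0.014,0,0.027,0,-7.8,-0],[255,-0.01,0,0.029,0,-7.8,-0],[255,-0.006,0,0.029,0,-7.8,-0],[255,-0.002,0.001,0.031,0,-7.8,-0],[255,0.002,0,0.03,0,-7.8,-0],[255,0.006,0,0.03,0,-7.8,-0],[255,0.01,0.001,0.028,0,-7.8,-0],[255,0.014,0,0.027,0,-7.8,-0]]
[[255,0.018,0,0.025,0,-7.8,-0]]
```

```bash
python3 -m creep '[[255,-0.021,0,0.022,0,-7.8,0],[255,-0.017,0.001,0.025,0,-7.8,0],[255,-0.014,0,0.027,0,-7.8,0],[255,-0.01,0,0.029,0,-7.8,0],[255,-0.006,0,0.029,0,-7.8,0],[255,-0.002,0.001,0.031,0,-7.8,0],[255,0.002,0,0.03,0,-7.8,0],[255,0.006,0,0.03,0,-7.8,0],[255,0.01,0.001,0.028,0,-7.8,0],[255,0.014,0,0.027,0,-7.8,0]]'; python3 -m creep '[[255,0.018,0,0.025,0,-7.8,0],[255,0,0,0,0,0,0],[255,0,0,0,0,0,0]]';python3 plan.py .632 -.089 .08 3 255; python3 lookc.py w19 long_thin; python3 edges.py w19 long_thin; python3 tube.py w19 long_thin
```

```text
time_s: 19.05
ee_pos: [0.6134, -0.1128, 0.0795]
orientation: [0.707, -0.707, 0.026, -0.024]
wrist_force: [0.6, -0.7, -2.2]
gripper_width: 0.0312
time_s: 19.35
ee_pos: [0.633, -0.0897, 0.0795]
orientation: [-0.707, 0.707, 0.02, -0.022]
wrist_force: [-0.2, 0.3, -4.0]
gripper_width: 0.0313
now [ 0.633  -0.0897  0.0795] yaw 3.46 q [-0.14  0.59  0.21  1.19 -0.   -0.2 ] t 19.35 w 0.0313 F [-0.2  0.3 -4. ]
n 1 rotvec [-0.    0.46 -0.16]
[[255,-0.001,0,0.001,0,0.5,-0.2]]
bench -1.1606139737205257e-05 158616
0.003 ((559, -95), (60, 34), -86.4, 4019)
0.004 ((559, -95), (60, 34), -86.5, 4011)
0.01 ((557, -95), (48, 26), -87.3, 2673)
0.02 ((556, -96), (41, 25), -85.8, 2667)
x min/max [0.5416 0.5735]
0.5449 [-0.1248 -0.0667] -0.0957
0.5509 [-0.1247 -0.0667] -0.0957
0.5569 [-0.1245 -0.0661] -0.0953
0.5629 [-0.1241 -0.066 ] -0.095
0.5689 [-0.1243 -0.065 ] -0.0947
0.5749 [-0.1244 -0.1184] -0.1214
axis y -0.0902 slope 0.0493  z 0.1416 slope -0.0049 (seat z 0.048) x [0.5645 0.6817] 18950 rms 0.0053
```

View pics/w19.png

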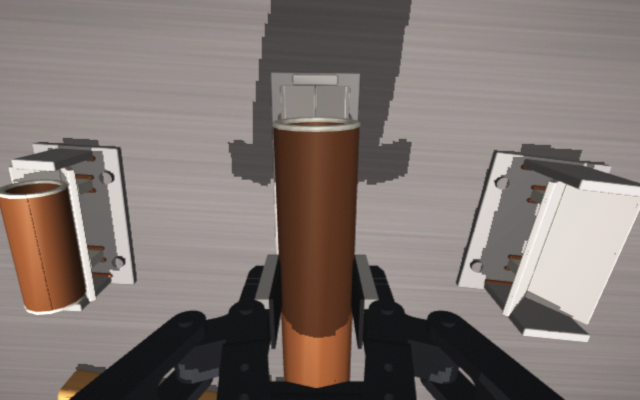

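```bash
python3 -m creep '[[255,-0.003,0.02,-0.001,0,0.4,0],[255,0,0.02,0,0,0,0],[255,0,0.01,0,0,0,0],[255,0,0,0,0,0,0],[255,0,0,0,0,0,0]]';python3 plan.py .6295 -.0908 .016 3 255; python3 lookc.py w20 long_thin; python3 edges.py w20 long_thin; python3 tube.py w20 long_thin
```

```text
time_s: 19.9
ee_pos: [0.6307, -0.0923, 0.0313]
orientation: [-0.707, 0.707, 0.018, -0.018]
wrist_force: [-0.6, 0.9, -3.2]
gripper_width: 0.0309
now [ 0.6307 -0.0923  0.0313] yaw 2.97 q [-0.15  0.62  0.13  1.08 -0.   -0.2 ] t 19.9 w 0.0309 F [-0.6  0.9 -3.2]
n 1 rotvec [ 0.   -0.03 -0.  ]
[[255,-0.001,0.015,0.002,0,0,-0]]
bench -7.27484556518887e-06 155256
0.003 ((628, -92), (171, 60), 2.9, 29870)
0.004 ((628, -92), (171, 60), 2.9, 29864)
0.01 ((623, -93), (159, 58), -2.4, 25843)
0.02 ((623, -93), (159, 58), -3.1, 25840)
x min/max [0.5417 0.6477]
0.5449 [-0.125  -0.0669] -0.096
0.5509 [-0.125  -0.0664] -0.0957
0.5569 [-0.1244 -0.0663] -0.0954
0.5629 [-0.1249 -0.0654] -0.0952
0.5689 [-0.1244 -0.0651] -0.0947
0.5749 [-0.1245 -0.0649] -0.0947
0.5809 [-0.1238 -0.0643] -0.094
0.5869 [-0.1238 -0.0644] -0.0941
0.5929 [-0.1231 -0.0636] -0.0934
0.5989 [-0.1233 -0.0637] -0.0935
0.6049 [-0.1225 -0.0629] -0.0927
0.6109 [-0.1226 -0.0631] -0.0928
0.6169 [-0.1218 -0.0623] -0.0921
0.6229 [-0.1217 -0.0625] -0.0921
0.6289 [-0.1212 -0.0617] -0.0915
0.6349 [-0.1211 -0.0619] -0.0915
0.6409 [-0.1211 -0.0612] -0.0912
0.6469 [-0.1203 -0.0613] -0.0908
axis y -0.0922 slope 0.0548  z 0.0630 slope -0.0022 (seat z 0.048) x [0.562  0.6794] 18974 rms 0.0017
```

View pics/w20.png

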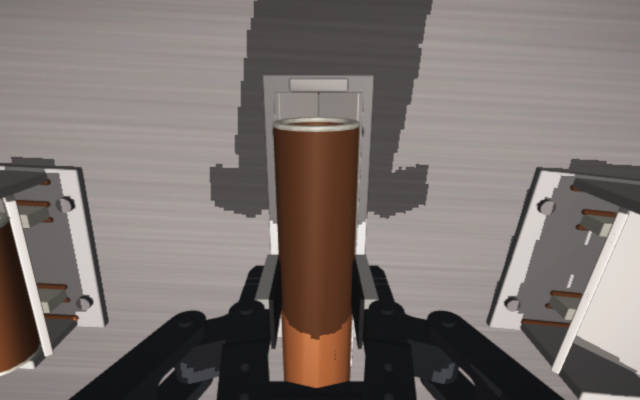

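```bash
python3 -m creep '[[255,-0.001,0.004,0.001,0,0,0],[255,0,0.004,0,0,0,0],[255,0,0.003,0,0,0,0],[255,0,0.002,0,0,0,0],[255,0,0,0,0,0,0],[255,0,0,0,0,0,0]]';python3 lookc.py w21 long_thin|tail -1; python3 tube.py w21 long_thin
```

```text
time_s: 20.55
ee_pos: [0.6298, -0.0906, 0.0179]
orientation: [0.707, -0.707, -0.019, 0.019]
wrist_force: [0.5, -1.1, -3.3]
gripper_width: 0.0313
0.02 ((623, -91), (158, 59), 3.5, 28928)
axis y -0.0906 slope 0.0555  z 0.0495 slope -0.0026 (seat z 0.048) x [0.5611 0.6787] 19015 rms 0.0018
```

```bash
python3 -m creep '[[255,0,0.001,0,0,0,0],[255,0,0.001,0,0,0,0],[255,0,0.001,0,0,0,0],[255,0,0,0,0,0,0],[255,0,0,0,0,0,0]]';python3 lookc.py w22 long_thin|tail -1; python3 tube.py w22 long_thin
```

```text
time_s: 21.1
ee_pos: [0.6303, -0.0913, 0.0161]
orientation: [-0.706, 0.707, 0.019, -0.018]
wrist_force: [-1.3, -2.4, 5.0]
gripper_width: 0.0313
0.02 ((623, -92), (157, 58), 3.2, 29509)
axis y -0.0913 slope 0.0538  z 0.0478 slope 0.0017 (seat z 0.048) x [0.5616 0.6791] 19032 rms 0.0017
```

```bash
python3 -m creep '[[130,0,0,0,0,0,0],[110,0,0,0,0,0,0],[110,0,0,0,0,0,0],[60,0,-0.02,0,0,0,0],[0,0,-0.03,0,0,0,0],[0,0,-0.04,0,0,0,0],[0,0,0,0,0,0,0]]' ;python3 lookc.py w23 long_thin|tail -1;  python3 tube.py w23 long_thin; python3 plan.py .454 -.122 .08 82; python3 plan.py .454 -.122 .08 -98
```

```text
time_s: 21.85
ee_pos: [0.6341, -0.0909, 0.1115]
orientation: [-0.706, 0.707, 0.023, -0.015]
wrist_force: [-0.3, -0.7, 1.8]
gripper_width: 0.0852
0.02 ((628, -92), (168, 41), 2.9, 11980)
axis y -0.0914 slope 0.0500  z 0.0477 slope -0.0008 (seat z 0.048) x [0.5621 0.6978] 8788 rms 0.014
now [ 0.6325 -0.0907  0.1086] yaw 3.05 q [-0.14  0.56  0.24  1.24  0.   -0.2 ] t 21.9 w 0.0855 F [ 0.5  0.7 -0.1]
n 10 rotvec [  0.35 -78.95   0.31]
[[0,-0.018,0.003,-0.002,0,-7.9,0],[0,-0.018,0.002,0,0,-7.9,0],[0,-0.018,0.003,0.003,0,-7.9,0],[0,-0.017,0.003,0.005,0,-7.9,0],[0,-0.017,0.003,0.008,0,-7.9,0],[0,-0.015,0.002,0.01,0,-7.9,0],[0,-0.014,0.003,0.012,0,-7.9,0],[0,-0.012,0.003,0.013,0,-7.9,0],[0,-0.01,0.003,0.015,0,-7.9,0],[0,-0.008,0.002,0.017,0,-7.9,0]]
now [ 0.6325 -0.0907  0.1086] yaw 3.05 q [-0.14  0.56  0.24  1.24  0.   -0.2 ] t 21.9 w 0.0855 F [ 0.5  0.7 -0.1]
n 13 rotvec [ -0.33 101.05   0.37]
[[0,-0.014,0.002,-0.002,0,7.8,0],[0,-0.013,0.002,-0.003,0,7.8,0],[0,-0.013,0.002,-0.006,0,7.8,0],[0,-0.012,0.002,-0.007,0,7.8,0],[0,-0.011,0.003,-0.008,0,7.8,0],[0,-0.01,0.002,-0.01,0,7.8,0],[0,-0.008,0.002,-0.012,0,7.8,0],[0,-0.007,0.002,-0.012,0,7.8,0],[0,-0.005,0.002,-0.013,0,7.8,0],[0,-0.003,0.002,-0.014,0,7.8,0]]
[[0,-0.001,0.002,-0.014,0,7.8,0],[0,0,0.002,-0.014,0,7.8,0],[0,0.003,0.002,-0.013,0,7.8,0]]
```

View pics/w23.png

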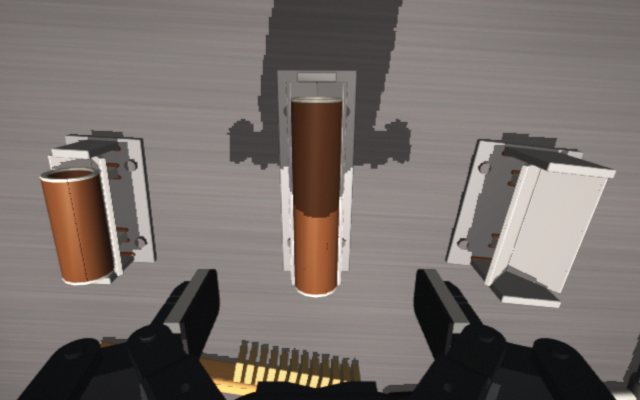

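```bash
python3 -m creep '[[0,-0.018,0.003,-0.002,0,-7.9,0],[0,-0.018,0.002,0,0,-7.9,0],[0,-0.018,0.003,0.003,0,-7.9,0],[0,-0.017,0.003,0.005,0,-7.9,0],[0,-0.017,0.003,0.008,0,-7.9,0],[0,-0.015,0.002,0.01,0,-7.9,0],[0,-0.014,0.003,0.012,0,-7.9,0],[0,-0.012,0.003,0.013,0,-7.9,0],[0,-0.01,0.003,0.015,0,-7.9,0],[0,-0.008,0.002,0.017,0,-7.9,0]]'; python3 -m creep '[[0,0,0,0,0,0,0],[0,0,0,0,0,0,0]]'; python3 look.py w24 short_thick; python3 plan.py .454 -.122 .0 82
```

```text
time_s: 22.9
ee_pos: [0.4488, -0.1213, 0.0765]
orientation: [0.533, -0.531, -0.465, 0.466]
wrist_force: [-0.5, 0.4, 0.2]
gripper_width: 0.0854
time_s: 23.1
ee_pos: [0.4504, -0.1215, 0.0774]
orientation: [0.534, -0.534, -0.463, 0.463]
wrist_force: [0.6, 0.1, -0.2]
gripper_width: 0.0853
bench 4.619470431667383e-05
short_thick 10646 [ 0.4522 -0.1246] 83.0 0.076 0.0011 0.062
now [ 0.4511 -0.1216  0.0777] yaw 81.93 q [-0.26  0.27 -0.3   1.    0.   -1.69] t 23.15 w 0.0854 F [ 0.2  0.3 -0.3]
n 2 rotvec [ 0.02 -0.07  0.02]
[[0,0,0.039,-0.001,0,0,0],[0,0,0.039,-0.002,0,0,0]]
```

View pics/w24.png

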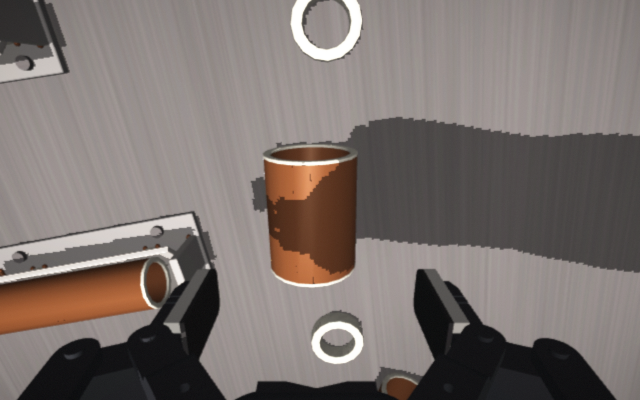

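```bash
python3 -m creep '[[0,-0.003,0.03,-0.001,0,-1,0],[0,0,0.03,0,0,0,0],[0,0,0.02,0,0,0,0],[0,0,0.01,0,0,0,0],[0,0,0,0,0,0,0],[0,0,0,0,0,0,0]]'; python3 plan.py .4522 -.1246 -.012 83; python3 look.py w25 short_thick 230 390
```

```text
time_s: 23.75
ee_pos: [0.4521, -0.1249, -0.0115]
orientation: [-0.529, 0.53, 0.469, -0.468]
wrist_force: [-1.0, 0.1, 0.2]
gripper_width: 0.0853
now [ 0.4521 -0.1249 -0.0115] yaw 83.02 q [-0.27  0.4  -0.4   0.77  0.   -1.72] t 23.75 w 0.0853 F [-1.   0.1  0.2]
n 1 rotvec [ 0.05  0.02 -0.  ]
[[0,0,0,0,0.1,0,-0]]bash:  2006 Killed                     python3 look.py w25 short_thick 230 390
```

```bash
python3 -m creep '[[60,0,0,0,0,0,0],[255,0,0,0,0,0,0],[255,0,0,0,0,0,0],[255,0,0,0,0,0,0],[255,0,0,0,0,0,0]]' 80; python3 -c "
from h import *
c=capture('wrist'); save(c,'w26'); np.savez('w26',**c)"; python3 plan.py .648 .078 .1 -4.5 255
```

```text
time_s: 24.3
ee_pos: [0.4527, -0.1252, -0.0102]
orientation: [-0.528, 0.531, 0.469, -0.468]
wrist_force: [-1.0, -0.2, 6.7]
gripper_width: 0.0573
now [ 0.4527 -0.1252 -0.0103] yaw 83.03 q [-0.27  0.39 -0.4   0.77  0.   -1.72] t 24.35 w 0.0576 F [-0.9  0.5  6.5]
n 11 rotvec [ 0.18 87.53  0.14]
[[255,0.02,-0.01,-0.015,0,8,0],[255,0.023,-0.01,-0.013,0,8,0],[255,0.024,-0.01,-0.009,0,8,0],[255,0.025,-0.01,-0.006,0,8,0],[255,0.025,-0.01,-0.002,0,8,0],[255,0.026,-0.01,0.001,0,8,0],[255,0.025,-0.01,0.005,0,8,0],[255,0.024,-0.01,0.009,0,8,0],[255,0.023,-0.01,0.011,0,8,0],[255,0.021,-0.01,0.015,0,8,0]]
[[255,0.019,-0.01,0.018,0,8,0]]
```

View pics/w26.png

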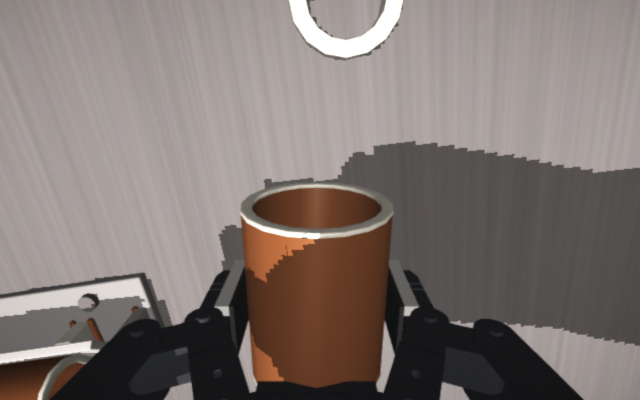

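```bash
python3 -m creep '[[255,0,-0.01,0,0,0,0],[255,0,-0.03,0,0,0,0],[255,0,-0.04,0,0,0,0],[255,0,-0.03,0,0,0,0]]'; python3 plan.py .648 .078 .1 -4.5 255
```

```text
time_s: 24.75
ee_pos: [0.4509, -0.1248, 0.1001]
orientation: [-0.529, 0.53, 0.469, -0.469]
wrist_force: [1.0, -0.4, -3.6]
gripper_width: 0.0575
now [ 0.4509 -0.1248  0.1001] yaw 83.02 q [-0.27  0.25 -0.26  1.05 -0.   -1.72] t 24.75 w 0.0575 F [ 1.  -0.4 -3.6]
n 11 rotvec [2.000e-02 8.752e+01 1.000e-02]
[[255,0.02,0,-0.016,0,8,0],[255,0.023,0,-0.012,0,8,0],[255,0.024,0,-0.009,0,8,0],[255,0.025,0,-0.006,0,8,0],[255,0.026,0,-0.003,0,8,0],[255,0.025,0,0.002,0,8,0],[255,0.025,0,0.004,0,8,0],[255,0.025,0,0.009,0,8,0],[255,0.023,0,0.011,0,8,0],[255,0.021,0,0.015,0,8,0]]
[[255,0.019,0,0.017,0,8,0]]
```

```bash
python3 -m creep '[[255,0.02,0,-0.016,0,8,0],[255,0.023,0,-0.012,0,8,0],[255,0.024,0,-0.009,0,8,0],[255,0.025,0,-0.006,0,8,0],[255,0.026,0,-0.003,0,8,0],[255,0.025,0,0.002,0,8,0],[255,0.025,0,0.004,0,8,0],[255,0.025,0,0.009,0,8,0],[255,0.023,0,0.011,0,8,0],[255,0.021,0,0.015,0,8,0]]'; python3 -m creep '[[255,0.019,0,0.017,0,7.5,0],[255,0,0,0,0,0,0],[255,0,0,0,0,0,0]]';python3 plan.py .648 .078 .04 -4.5 255; python3 lookc.py w27 short_thick; python3 edges.py w27 short_thick; python3 tube.py w27 short_thick
```

```text
time_s: 25.75
ee_pos: [0.6303, 0.0603, 0.0978]
orientation: [-0.707, 0.707, 0.016, -0.017]
wrist_force: [0.1, -0.1, -3.4]
gripper_width: 0.0579
time_s: 26.05
ee_pos: [0.6477, 0.0779, 0.0972]
orientation: [-0.706, 0.707, -0.028, 0.026]
wrist_force: [-0.9, 0.1, -4.5]
gripper_width: 0.0574
now [0.6477 0.0779 0.0972] yaw -4.36 q [ 0.12  0.6   0.28  1.25 -0.    0.2 ] t 26.05 w 0.0574 F [-0.9  0.1 -4.5]
n 2 rotvec [ 0.05  0.14 -0.14]
[[255,0,0.029,0,0,0.1,-0.1],[255,0,0.028,0,0,0.1,-0.1]]
bench -1.4659547313833343e-06 139241
0.003 ((616, 78), (86, 53), 86.3, 7087)
0.004 ((616, 78), (86, 53), 86.3, 7069)
0.01 ((612, 78), (74, 40), 86.5, 5219)
0.02 ((612, 78), (62, 40), 86.5, 5119)
x min/max [0.5889 0.6411]
0.5919 [0.0381 0.117 ] 0.0776
0.5979 [0.037  0.1207] 0.0789
0.6039 [0.0369 0.1205] 0.0787
0.6099 [0.0363 0.1203] 0.0783
0.6159 [0.0362 0.1195] 0.0778
0.6219 [0.0356 0.1193] 0.0775
0.6279 [0.035  0.1197] 0.0774
0.6339 [0.0339 0.1199] 0.0769
0.6399 [0.0341 0.1188] 0.0764
axis y 0.0782 slope 0.0039  z 0.1903 slope 0.1292 (seat z 0.066) x [0.6092 0.6804] 24592 rms 0.0184
```

View pics/w27.png

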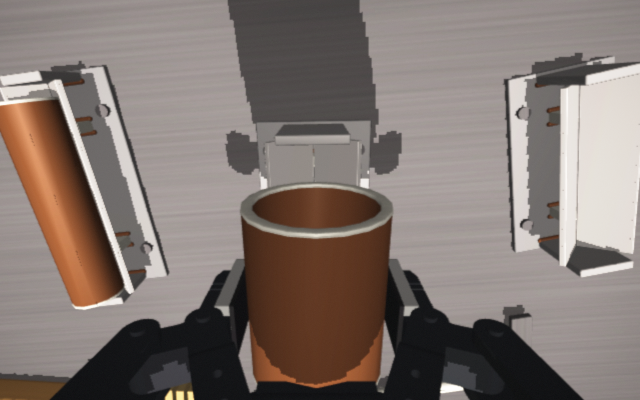

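```bash
python3 -m creep '[[255,0,0.02,-0.002,0,-0.7,0],[255,0,0.02,0,0,0,0],[255,0,0.015,0,0,0,0],[255,0,0,0,0,0,0],[255,0,0,0,0,0,0]]';python3 plan.py .6475 .0763 .024 -3.7 255; python3 lookc.py w28 short_thick; python3 edges.py w28 short_thick; python3 tube.py w28 short_thick
```

```text
time_s: 26.6
ee_pos: [0.6477, 0.0748, 0.0432]
orientation: [-0.707, 0.707, -0.024, 0.023]
wrist_force: [0.3, -0.7, -3.4]
gripper_width: 0.0576
now [0.6477 0.0748 0.0432] yaw -3.81 q [ 0.12  0.64  0.2   1.13 -0.    0.18] t 26.6 w 0.0576 F [ 0.3 -0.7 -3.4]
n 1 rotvec [ 0.02 -0.11 -0.06]
[[255,0,0.019,0.002,0,-0.1,-0.1]]
bench -8.045547481572157e-07 144772
0.003 ((639, 76), (99, 87), -4.3, 21751)
0.004 ((639, 76), (99, 87), -4.3, 21714)
0.01 ((640, 75), (97, 85), -4.3, 19396)
0.02 ((640, 75), (97, 85), -4.3, 19199)
x min/max [0.5885 0.6287]
0.5917 [0.0387 0.1162] 0.0774
0.5977 [0.0371 0.1209] 0.079
0.6037 [0.0366 0.1209] 0.0787
0.6097 [0.0368 0.1197] 0.0783
0.6157 [0.0353 0.1203] 0.0778
0.6217 [0.0348 0.1203] 0.0776
0.6277 [0.0342 0.1196] 0.0769
axis y 0.0743 slope -0.0702  z 0.0831 slope -0.0282 (seat z 0.066) x [0.6092 0.6803] 24630 rms 0.0019
```

View pics/w28.png

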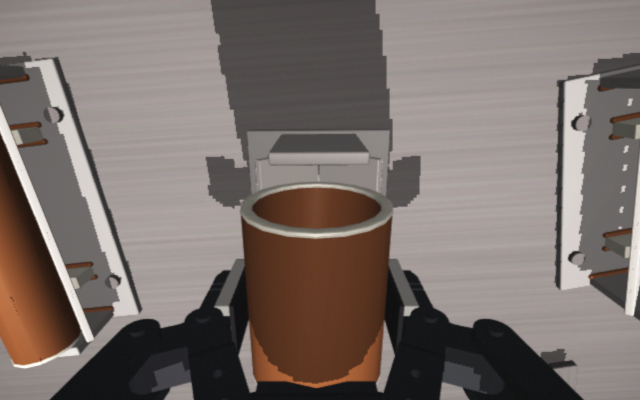

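```bash
python3 -m creep '[[255,0,0.004,0.001,0,0,0],[255,0,0.004,0,0,0,0],[255,0,0.004,0,0,0,0],[255,0,0.002,0,0,0,0],[255,0,0.001,0,0,0,0],[255,0,0,0,0,0,0],[255,0,0,0,0,0,0]]';python3 lookc.py w29 short_thick|tail -1; python3 tube.py w29 short_thick
```

```text
time_s: 27.35
ee_pos: [0.6486, 0.0766, 0.028]
orientation: [0.707, -0.707, 0.023, -0.023]
wrist_force: [0.1, -0.7, -4.1]
gripper_width: 0.0575
0.02 ((640, 77), (97, 86), -3.6, 38128)
axis y 0.0762 slope -0.0699  z 0.0680 slope -0.0271 (seat z 0.066) x [0.61  0.681] 24628 rms 0.0019
```

```bash
python3 -m creep '[[255,0,0.001,0,0,0,0],[255,0,0.001,0,0,0,0],[255,0,0.001,0,0,0,0],[255,0,0,0,0,0,0],[255,0,0,0,0,0,0]]';python3 lookc.py w30 short_thick|tail -1; python3 tube.py w30 short_thick
```

```text
time_s: 27.9
ee_pos: [0.6489, 0.0763, 0.0264]
orientation: [-0.707, 0.707, -0.023, 0.024]
wrist_force: [-2.7, -1.1, 5.7]
gripper_width: 0.0574
0.02 ((640, 77), (104, 98), 86.0, 39114)
axis y 0.0760 slope -0.0692  z 0.0664 slope -0.0325 (seat z 0.066) x [0.6103 0.6813] 24610 rms 0.0019
```

```bash
python3 -m creep '[[255,0,0.001,0,0,0,0],[255,0,0,0,0,0,0]]'; python3 -m creep '[[80,0,0,0,0,0,0],[60,0,0,0,0,0,0],[60,0,0,0,0,0,0],[40,0,-0.02,0,0,0,0],[0,0,-0.03,0,0,0,0],[0,0,-0.04,0,0,0,0],[0,0,0,0,0,0,0]]' ;python3 lookc.py w31 short_thick|tail -1;  python3 tube.py w31 short_thick; python3 plan.py .419 .108 .08 65.7; python3 plan.py .419 .108 .08 -114.3|head -2
```

```text
time_s: 28.15
ee_pos: [0.6489, 0.0764, 0.0264]
orientation: [-0.707, 0.707, -0.023, 0.024]
wrist_force: [-3.8, -1.9, 10.1]
gripper_width: 0.0573
time_s: 28.85
ee_pos: [0.653, 0.0773, 0.1207]
orientation: [0.707, -0.706, 0.019, -0.028]
wrist_force: [0.1, 0.4, -0.1]
gripper_width: 0.0858
0.02 ((641, 76), (98, 62), -3.4, 13660)
axis y 0.0759 slope -0.0605  z 0.0663 slope -0.0128 (seat z 0.066) x [0.6107 0.6877] 10409 rms 0.0067
now [0.6515 0.0772 0.1179] yaw -3.77 q [0.12 0.59 0.31 1.28 0.   0.18] t 28.9 w 0.0852 F [-0.9 -0.3  0.1]
n 9 rotvec [  0.19 -69.47   0.47]
[[0,-0.026,0.004,0.002,0,-7.7,0.1],[0,-0.026,0.004,0.005,0,-7.7,0.1],[0,-0.024,0.004,0.008,0,-7.7,0.1],[0,-0.023,0.004,0.012,0,-7.7,0.1],[0,-0.022,0.004,0.015,0,-7.7,0.1],[0,-0.019,0.005,0.018,0,-7.7,0.1],[0,-0.017,0.004,0.02,0,-7.7,0.1],[0,-0.014,0.004,0.022,0,-7.7,0.1],[0,-0.011,0.004,0.023,0,-7.7,0.1]]
now [0.6515 0.0772 0.1179] yaw -3.77 q [0.12 0.59 0.31 1.28 0.   0.18] t 28.9 w 0.0852 F [-0.9 -0.3  0.1]
n 14 rotvec [ -0.52 110.53   0.21]
```

View pics/w31.png

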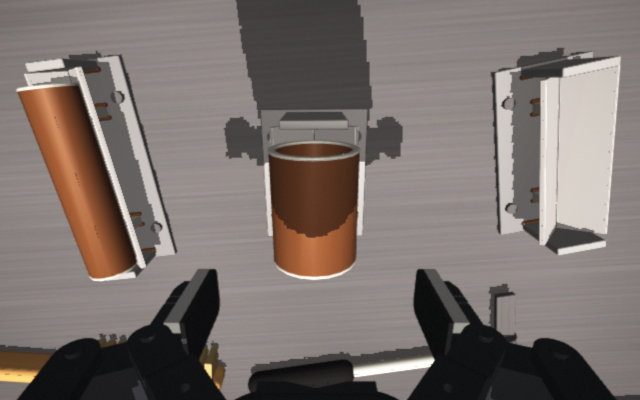

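Short thick tube seated (315,205). Now the medium one.

```bash
python3 -m creep '[[0,-0.026,0.004,0.002,0,-7.7,0],[0,-0.026,0.004,0.005,0,-7.7,0],[0,-0.024,0.004,0.008,0,-7.7,0],[0,-0.023,0.004,0.012,0,-7.7,0],[0,-0.022,0.004,0.015,0,-7.7,0],[0,-0.019,0.005,0.018,0,-7.7,0],[0,-0.017,0.004,0.02,0,-7.7,0],[0,-0.014,0.004,0.022,0,-7.7,0],[0,-0.011,0.004,0.023,0,-7.7,0],[0,0,0,0,0,0,0]]'; python3 -m creep '[[0,0,0,0,0,0,0],[0,0,0,0,0,0,0]]'; python3 look.py w32 medium 250 390; python3 plan.py .419 .108 .0 65.7
```

```text
time_s: 29.9
ee_pos: [0.411, 0.1067, 0.0751]
orientation: [0.595, -0.593, -0.381, 0.386]
wrist_force: [0.5, 0.1, -0.2]
gripper_width: 0.0851
time_s: 30.1
ee_pos: [0.4172, 0.1073, 0.077]
orientation: [-0.595, 0.595, 0.383, -0.382]
wrist_force: [0.5, -0.3, 0.2]
gripper_width: 0.0857
bench 2.398791176785875e-05
medium 10616 [0.4174 0.107 ] 65.9 0.105 0.0007 0.05
now [0.4174 0.1073 0.0771] yaw 65.47 q [ 0.25  0.21 -0.39  0.97 -0.   -0.89] t 30.15 w 0.0854 F [ 0.2 -0.1  0.1]
n 2 rotvec [ 0.05 -0.23  0.04]
[[0,0.001,0.039,-0.001,0,-0.1,0],[0,0,0.038,0,0,-0.1,0]]
```

View pics/w32.png

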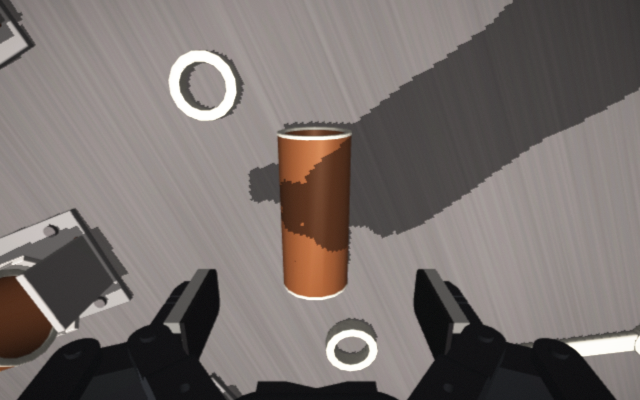

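```bash
python3 -m creep '[[0,0,0.03,0,0,-0.4,0],[0,0,0.03,0,0,0,0],[0,0,0.02,0,0,0,0],[0,0,0.01,0,0,0,0],[0,0,0,0,0,0,0]]'; python3 plan.py .4174 .107 -.0135 65.9; python3 -m creep '[[80,0,0.001,0,0,0,0],[255,0,0,0,0,0,0],[255,0,0,0,0,0,0],[255,0,0,0,0,0,0],[255,0,0,0,0,0,0],[255,0,0,0,0,0,0]]' 80;  python3 -m creep '[[255,0,-0.01,0,0,0,0],[255,0,-0.03,0,0,0,0],[255,0,-0.04,0,0,0,0],[255,0,-0.02,0,0,0,0]]';python3 plan.py .639 .269 .09 9 255
```

```text
time_s: 30.65
ee_pos: [0.4156, 0.1068, -0.0142]
orientation: [0.594, -0.593, -0.384, 0.385]
wrist_force: [-0.5, -0.2, 0.2]
gripper_width: 0.0854
now [ 0.4156  0.1068 -0.0142] yaw 65.89 q [ 0.25  0.34 -0.51  0.73 -0.   -0.9 ] t 30.65 w 0.0854 F [-0.5 -0.2  0.2]
n 1 rotvec [-0.12 -0.01 -0.09]
[[0,0.001,-0.001,-0.002,-0.1,0,-0.1]]
time_s: 31.25
ee_pos: [0.4178, 0.1074, -0.0124]
orientation: [-0.593, 0.594, 0.386, -0.383]
wrist_force: [-0.8, -1.2, 5.0]
gripper_width: 0.0451
time_s: 31.65
ee_pos: [0.4172, 0.1075, 0.0893]
orientation: [-0.593, 0.594, 0.386, -0.384]
wrist_force: [0.9, 0.4, -3.6]
gripper_width: 0.0454
now [0.4172 0.1075 0.0893] yaw 65.93 q [ 0.25  0.19 -0.37  1.    0.   -0.9 ] t 31.65 w 0.0454 F [ 0.9  0.4 -3.6]
n 7 rotvec [ 0.08 56.93  0.2 ]
[[255,0.034,0,-0.02,0,8.1,0],[255,0.036,0,-0.014,0,8.1,0],[255,0.038,0,-0.009,0,8.1,0],[255,0.039,0,-0.004,0,8.1,0],[255,0.04,0,0.002,0,8.1,0],[255,0.038,0,0.007,0,8.1,0],[255,0.037,0,0.013,0,8.1,0]]
```

```bash
python3 -m creep '[[255,0.034,0,-0.02,0,8.1,0],[255,0.036,0,-0.014,0,8.1,0],[255,0.038,0,-0.009,0,8.1,0],[255,0.039,0,-0.004,0,8.1,0],[255,0.04,0,0.002,0,8.1,0],[255,0.038,0,0.007,0,8.1,0],[255,0.037,0,0.013,0,8.1,0],[255,0,0,0,0,0,0],[255,0,0,0,0,0,0]]'; python3 plan.py .639 .269 .04 9 255; python3 lookc.py w33 medium; python3 edges.py w33 medium
```

```text
time_s: 32.55
ee_pos: [0.6366, 0.269, 0.0842]
orientation: [-0.704, 0.705, 0.056, -0.059]
wrist_force: [-0.7, -0.4, -3.5]
gripper_width: 0.0458
now [0.6366 0.269  0.0842] yaw 9.32 q [ 0.4   0.69  0.4   1.29 -0.    0.24] t 32.55 w 0.0458 F [-0.7 -0.4 -3.5]
n 2 rotvec [ 0.06  0.32 -0.21]
[[255,0.001,0.022,0,0,0.2,-0.1],[255,0.002,0.022,0,0,0.2,-0.1]]
bench -1.3735468303771592e-05 171834
0.003 ((585, 260), (75, 37), -80.6, 5067)
0.004 ((585, 260), (75, 37), -80.6, 5057)
0.01 ((582, 260), (61, 28), -81.6, 3456)
0.02 ((582, 260), (52, 28), -81.6, 3400)
x min/max [0.5628 0.6058]
0.5655 [0.2546 0.2944] 0.2745
0.5715 [0.2235 0.2944] 0.259
0.5775 [0.2223 0.2957] 0.259
0.5835 [0.224  0.2964] 0.2602
0.5895 [0.2245 0.2972] 0.2608
0.5955 [0.2248 0.2986] 0.2617
0.6015 [0.2251 0.2314] 0.2282
0.6075 [0.2266 0.2319] 0.2293
```

View pics/w33.png

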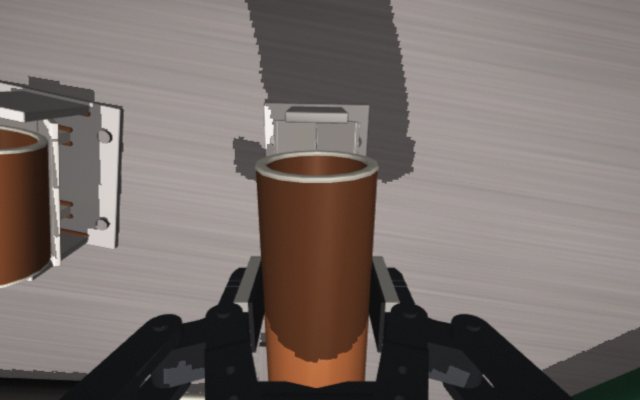

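```bash
python3 -m creep '[[255,0.002,0.02,0,0,0.3,0],[255,0,0.02,0,0,0,0],[255,0,0.006,0,0,0,0],[255,0,0,0,0,0,0],[255,0,0,0,0,0,0]]';python3 plan.py .6386 .2689 .0216 9 255; python3 lookc.py w34 medium; python3 edges.py w34 medium; python3 tube.py w34 medium
```

```text
time_s: 33.1
ee_pos: [0.6396, 0.2691, 0.0415]
orientation: [0.705, -0.705, -0.055, 0.055]
wrist_force: [0.1, 0.2, -3.4]
gripper_width: 0.0455
now [0.6396 0.2691 0.0415] yaw 8.92 q [ 0.4   0.72  0.35  1.19 -0.    0.24] t 33.1 w 0.0455 F [ 0.1  0.2 -3.4]
n 1 rotvec [-0.02 -0.08  0.07]
[[255,-0.001,0.02,0,0,-0.1,0.1]]
bench -2.301263445256274e-05 179300
0.003 ((629, 267), (126, 74), 8.4, 19905)
0.004 ((629, 267), (126, 74), 8.4, 19890)
0.01 ((628, 267), (123, 73), 11.5, 17814)
0.02 ((628, 267), (123, 73), 11.5, 17720)
x min/max [0.563  0.6027]
0.5656 [0.2549 0.294 ] 0.2745
0.5716 [0.2232 0.2945] 0.2589
0.5776 [0.2225 0.2956] 0.259
0.5836 [0.2238 0.296 ] 0.2599
0.5896 [0.2239 0.2975] 0.2607
0.5956 [0.2248 0.2986] 0.2617
0.6016 [0.2253 0.2305] 0.2279
axis y 0.2684 slope 0.0951  z 0.1206 slope 0.0231 (seat z 0.058) x [0.585  0.6799] 23385 rms 0.011
```

View pics/w34.png

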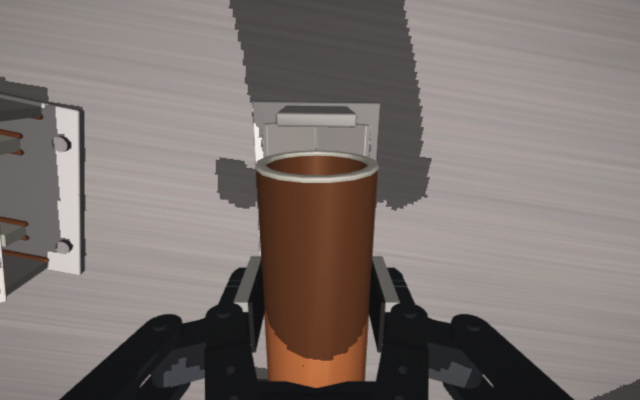

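```bash
python3 -m creep '[[255,-0.001,0.004,0,0,0,0],[255,0,0.004,0,0,0,0],[255,0,0.004,0,0,0,0],[255,0,0.003,0,0,0,0],[255,0,0.002,0,0,0,0],[255,0,0,0,0,0,0],[255,0,0,0,0,0,0]]';python3 lookc.py w35 medium|tail -1; python3 tube.py w35 medium
```

```text
time_s: 33.85
ee_pos: [0.6386, 0.2688, 0.023]
orientation: [-0.705, 0.705, 0.055, -0.055]
wrist_force: [-0.1, -1.1, -3.1]
gripper_width: 0.0453
0.02 ((628, 267), (124, 73), 15.2, 34325)
axis y 0.2697 slope 0.1562  z 0.0588 slope -0.0095 (seat z 0.058) x [0.584  0.6792] 23387 rms 0.0017
```

```bash
python3 -m creep '[[255,0,0.001,0,0,0,0],[255,0,0.001,0,0,0,0],[255,0,0,0,0,0,0],[255,0,0,0,0,0,0]]';python3 lookc.py w36 medium|tail -1; python3 tube.py w36 medium
```

```text
time_s: 34.3
ee_pos: [0.639, 0.2686, 0.0221]
orientation: [-0.705, 0.705, 0.055, -0.054]
wrist_force: [-1.6, -4.4, 5.2]
gripper_width: 0.046
0.02 ((628, 267), (121, 73), 8.7, 34576)
axis y 0.2694 slope 0.1558  z 0.0581 slope -0.0002 (seat z 0.058) x [0.5844 0.679 ] 23397 rms 0.0016
```

Seated with contact force; release, retract and check everything.

```bash
python3 -m creep '[[255,0,0.001,0,0,0,0],[110,0,0,0,0,0,0],[90,0,0,0,0,0,0],[80,0,0,0,0,0,0],[60,0,-0.02,0,0,0,0],[0,0,-0.03,0,0,0,0],[0,0,-0.04,0,0,0,0],[0,0,0,0,0,0,0]]' ;python3 lookc.py w37 medium|tail -1;  python3 tube.py w37 medium;  python3 -m creep '[[0,-0.04,-0.01,0,0,0,0],[0,-0.04,-0.01,0,0,0,0],[0,-0.04,0,0,0,0,0],[0,-0.04,0,0,0,0,0],[0,-0.04,0,0,0,0,0],[0,-0.04,0,0,0,0,0],[0,0,0,0,0,0,0]]'; python3 - <<'E'
from h import *
for n in ('scene','top'):
    c=capture(n); save(c,n+'2'); np.savez(n+'2',**c)
print(read_state()['time_s'])
a=cv2.imread('pics/scene2.png')[190:320,150:440]; cv2.imwrite('pics/s2z.png',cv2.resize(a,None,fx=2.7,fy=2.7,interpolation=cv2.INTER_CUBIC))
E
for k in short_thin long_thin short_thick medium; do python3 tube.py scene2 $k; done
```

```text
time_s: 35.15
ee_pos: [0.6424, 0.2718, 0.1172]
orientation: [0.707, -0.703, -0.06, 0.051]
wrist_force: [1.0, 0.1, 0.6]
gripper_width: 0.0851
0.02 ((633, 267), (131, 52), 8.3, 13100)
axis y 0.2689 slope 0.1452  z 0.0577 slope -0.0032 (seat z 0.058) x [0.5849 0.6925] 10350 rms 0.0008
time_s: 35.9
ee_pos: [0.3943, 0.2298, 0.1279]
orientation: [-0.704, 0.706, 0.053, -0.059]
wrist_force: [0.1, 0.3, 0.2]
gripper_width: 0.0853
36.0
axis y -0.2622 slope 0.0105  z 0.0468 slope 0.0139 (seat z 0.048) x [0.621  0.7011] 299 rms 0.0017
axis y -0.0897 slope 0.0562  z 0.0468 slope 0.0060 (seat z 0.048) x [0.5623 0.7005] 483 rms 0.0016
axis y 0.0779 slope -0.0446  z 0.0656 slope 0.0216 (seat z 0.066) x [0.6114 0.6916] 642 rms 0.0021
axis y 0.2705 slope 0.1487  z 0.0572 slope 0.0159 (seat z 0.058) x [0.5874 0.6972] 695 rms 0.0017
```

View pics/s2z.png

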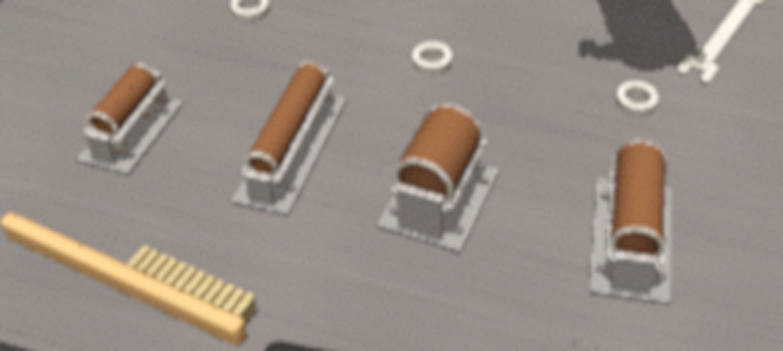

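View pics/w37.png

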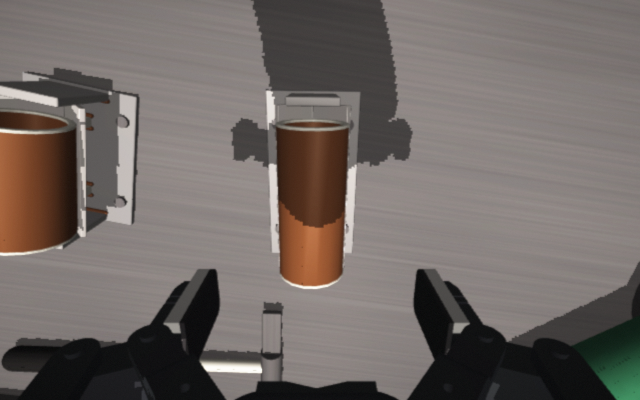

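```bash
python3 -c "
from cell import *
print(hand_in())"
```

```text
the job is handed in; nothing more can be done
None
```

All four tubes are lying in their own cradles (short thin, long thin, short thick and medium), released, and the job was handed in at about 36 s with the arm clear. The orange tube and the pink cradle were left alone.

**Last checks:**
- The wrist camera gave each tube axis within about 0.5 mm of its seated height. The scene camera agreed to within about 1.2 mm.
- Both ends of every tube lie between the end stops.
- Each tube was pressed lightly into its V until it bore on the cradle, at 15 N or less, and then released. The most the wrist force showed at any check was about 12 N.

**What went wrong or disagreed along the way:**
- **Fingertip position:** the fingertips end about 28–30 mm short of the reported TCP. The first grasp therefore closed on nothing just above the short thin tube, which did not move, and I corrected every grasp after that.
- **Regrip:** the first attempt to seat the short thin tube stopped when the fingers met the cradle rim, about 5 mm too high. I set it back on the bench, where it dropped about 4 mm when released. I then gripped it higher and lowered it in properly.
- **Opening readout:** it read about 2–3 mm under the tube diameter on every grasp.
- **Fit quality:** some of the wrist-camera tube fits were noisy, with stray pixels. Those were cross-checked against the pictures and the scene camera.

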